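# Clamp a cork in the boring jig

### The job

Stand the cork upright in the round collar of the boring jig and let go of it. Then set the guide plate (block upward) over the jig's two upright snap hooks and press it gently straight down until both hooks have clicked over it and it lies fully home on both pillars; do not force it on when it is home, and leave the other things on the bench alone.

Things in the scene. Friction and masses are not known exactly. Their poses are not given: they have to be found in the camera images.
- jig: Grey boring jig, fixed to the bench. Origin: centre of the underside of its foot; z up, y along the row hook, pillar, collar, pillar, hook. Foot 80 (x) x 166 (y) x 12 mm. Its head (2 pillars, 36 (x) x 8 (y) mm at y = +-44.5, with a black snap hook outside each at y = +-56) is locked at a height h, anywhere from 0 to 14 mm, that is NOT reported: look or feel.
- jig_pocket (a point): Point on the foot at the centre of the collar, 12 mm above the jig's origin, where the cork's lower end comes to stand; axes as the jig's. Collar: inner diameter 30, outer 42, 8 mm high above this point. The plate's middle comes to lie straight above it.
- hook_left (a joint): Bending of the +y hook, rad: 0 free, 0.05 inward while the plate passes, 0 once clicked. Jig z + h: pillar top (plate home) 58, flat barb underside 67.2, barb widest (|y| 62) to 69, sloping to its 8 (x) x 2.5 (y) mm top at 88 (|y| 54 to 56.5); stem 12 x 4, |y| 54 to 58. Pressing past both takes about 7 to 15 N; do not go over 28 N: the plate meets hard pillars right after.
- hook_right (a joint): The same for the hook at the jig's -y end.
- cork_mid (a point): The cork, standing loose on the bench: diameter 24 mm, 42 mm high, 12 g. This point is its centre, half-way up; z is its axis.
- plate_boss (a point): Aluminium guide plate lying loose, 36 (x) x 144 (y) x 8 mm, 0.11 to 0.21 kg; on its middle a square block 32 x 32 x 28 mm high to grasp, with a 10 mm bore. Point: centre of the block, 22 mm above the plate's underside; z up, y along the plate. Two slots for the hooks, 16 (x) x 9.5 (y) mm, |y| 49.5 to 59. Same either way round.
- plate_end_a (a point): Point on the plate's underside, 66 mm from its middle towards its +y end. Home: 58 mm + h above the jig's origin.
- plate_end_b (a point): The same towards the -y end.
- tin: Open tin of nails, diameter 74, 61 mm high, a bystander. Origin: centre of its underside.
- stone: Grey whetstone, 48 x 152 x 24 mm, a bystander. Origin: centre of its underside.
- pliers: Pliers, 49 x 165 x 12 mm, a bystander. Origin: centre of the underside.

How it is judged:
By the outcome, as a careful person would: the job done as asked, in the order asked, and still so for the second after the job is handed in, with the robot touching nothing.
It also fails if it takes over 72 s, if anything falls off the work surface, if the arm or the gripper's body presses on something with over 40 N, if the wrist force passes 120 N, or if a joint passes its speed limit or range.

### The arm

A 6-joint arm with a two-finger parallel gripper is mounted at the origin on a cart in front of the work surface, level with it; the furniture and walls round the work are solid. World frame = base frame: x ahead of the robot, y to its left, z up, the work surface at z = 0. Lengths are in m, angles in rad, forces in N, time in s.
With the tool pointing down it reaches from about 0.35 to 0.975 m from the base axis. Payload 4.9 kg.
Tool frame: the origin (TCP) lies midway between the tips of the shut fingers; the grasp point (between the pads) lies 19 mm behind it (manip.pinch_z is the x of the grasp point in the tool frame, in m); x points along the fingers, y is the direction in which the jaws open and shut, and the axes are right-handed (so a half turn about x gives the same grasp; the last joint's range is limited). The gripper opens to 85 mm and grips with 20 to 120 N. Pads are 22 mm wide; open, the fingers measure 114 mm over their backs; the gripper's body (76 mm by 85 mm) begins 54 mm behind the grasp point. The pads swing forward as they close: fully open they stand 13 mm farther back than shut.
Start: joints at [-1.45, 0.053, 1.613, -0, 1.476, -0.119], TCP at [0.148, -0.607, 0.231] pointing down, gripper open.
Joint ranges: [-3.01, 3.01], [-1.01, 2.22], [0.06, 2.58], [-1.02, 4.17], [0.09, 2.62], [-3.14, 3.14]. Speed limits (rad/s): [2.57, 2.57, 3.14, 3.14, 3.14, 3.14].

### API

Orientations are given as a unit quaternion [w, x, y, z].
In Python, from plant import sensors, cams, workorder, manip gives the robot as it stands.
- The arm moves only by the tool drive_tool, never from a script. Its argument "series" is a list of rows, each an object of numbers: "x", "y", "z": the shift along the tool's x, y, z in units of 25 mm (1.0 is 25 mm); "ax", "ay", "az": the turn, a rotation vector about the tool's x, y, z in units of 5 degrees (1.0 is 5 degrees). A call has 1 to 5 rows; each row is the pose to reach, as a shift and turn from the pose commanded when the call began, along the tool's axes at that moment; what a row does not reach only later rows make up. A row lasts 1/12 s, in which the tool goes at most 41.7 mm and 7.16 degrees, less where a joint would pass 70% of its speed; a pose out of reach is approached as far as the arm can. A call with a gripper value outside its range is refused whole. "hand" is the opening, from 0 (shut) to 1 (fully open), set as the call begins (left out, the last holds). The fingers move at their own pace and stop on an object; the grip force is fixed at half the most. Time passes only in rows, so rows that repeat a pose let the fingers close. It gives the time, the measured TCP pose, the force and the opening at its end, in the units of the state.
- sensors.state(): the state, without advancing time (a new reading comes with each control period).
- cams.grab_frame(name): name is "side" or "top"; returns a dict with "img" (400x640x3 uint8, blue, green, red), "camera_matrix" (3x3 intrinsics, pixels), "cam_to_world" (4x4, takes a point from camera to world coordinates). Camera axes: x right, y down, z forward; pixel columns grow to the right and rows downward; lengths in m; the calibration is good to about 2 mm. A picture is of the moment at which its call begins. There is no depth.
- workorder.job_done(): hands the job in, once; it reports no verdict.
The state is a dict: "time": time; "joint_pos": joint angles; "joint_vel": joint speeds; "joint_efforts": joint torques, N m; "tool_pos": TCP position; "tool_rot": TCP orientation; "contact_force": force on the tool from outside, world axes, zero at the start; "ft_torque": the same for the moment, N m; "gripper_width": opening from 0.0 (shut) to 1.0 (fully open).
Only numpy, scipy, OpenCV 4.12 (cv2) and the standard library are available. Lean on these libraries where they do the work, as an engineer would, in place of code of your own. Each camera call takes 0.05 s, during which the arm holds its last target.

## Working session

There is one attempt and no reset: what is moved stays moved. The work goes in short steps, Python scripts to look and compute and a tool call to move; the robot and the scene stay as the last step left them, time stands still between calls to the robot, and variables do not carry over. Pictures are saved under pics/ and viewed, and the job is handed in when it is done.

Besides the shell and the picture viewer there is one more tool, called after ">>>" as name(argument=value, ...), one argument or row to a line, values as JSON. drive_tool: Moves the arm, as the interface text tells. Its arguments: {"type":"object","properties":{"series":{"type":"array","items":{"type":"object","properties":{"x":{"type":"number"},"y":{"type":"number"},"z":{"type":"number"},"ax":{"type":"number"},"ay":{"type":"number"},"az":{"type":"number"}}}},"hand":{"type":"number"}},"required":["series"]}

```bash
ls -la; mkdir -p pics
cat > h.py <<'E'
import numpy as np, cv2
from scipy.spatial.transform import Rotation as R
def ray(f,u,v):
    K=np.array(f["camera_matrix"]);T=np.array(f["cam_to_world"])
    d=T[:3,:3]@np.linalg.solve(K,[u,v,1.0]);return T[:3,3],d
def onz(f,u,v,z):
    o,d=ray(f,u,v);return o+d*(z-o[2])/d[2]
def proj(f,p):
    K=np.array(f["camera_matrix"]);T=np.array(f["cam_to_world"])
    c=T[:3,:3].T@(np.array(p)-T[:3,3]);q=K@c;return q[:2]/q[2]
def rot(s):
    w,x,y,z=s["tool_rot"];return R.from_quat([x,y,z,w])
E
python3 - <<'E'
from plant import sensors,cams,manip
import cv2,numpy as np,pickle
s=sensors.state();print(s);print(manip.pinch_z)
for n in("side","top"):
    f=cams.grab_frame(n);cv2.imwrite(f"pics/{n}0.png",f["img"]);pickle.dump(f,open(f"{n}0.pkl","wb"));print(n,np.round(f["cam_to_world"],3).tolist(),np.round(f["camera_matrix"],1).tolist())
E
```

```text
total 12
drwxr-xr-x  3 agent agent 4096 Dec  7 06:45 .
drwxr-xr-x 23 root  root  4096 Dec  7 06:45 ..
drwxr-xr-x  2 agent agent 4096 Dec  7 06:45 pics
{'time': 0.0, 'joint_pos': array([-1.44997538e+00,  5.33643955e-02,  1.61424151e+00,  6.36625749e-06,
        1.47602896e+00, -1.18974522e-01]), 'joint_vel': array([-0.00107847, -0.0006371 , -0.00058853, -0.00137791,  0.00065057,
        0.00053169]), 'joint_efforts': array([ 1.28288990e-03, -3.93680227e+01, -3.70176494e+01, -3.01775390e-05,
        6.94515111e-03,  4.64667291e-07]), 'tool_pos': array([ 0.14838373, -0.6065041 ,  0.23008971]), 'tool_rot': array([ 0.08385523,  0.70203161,  0.0852993 , -0.70202846]), 'contact_force': array([-0.65648367, -0.21676738,  0.07497461]), 'ft_torque': array([ 0.04105207,  0.00227278, -0.01807489]), 'gripper_width': 1.001595127187871}
-0.0187
side [[-0.812, -0.202, 0.548, -0.004], [-0.584, 0.261, -0.769, 0.996], [0.012, -0.944, -0.33, 0.341], [0.0, 0.0, 0.0, 1.0]] [[373.1, 0.0, 320.7], [0.0, 373.1, 197.7], [0.0, 0.0, 1.0]]
top [[0.133, -0.967, 0.217, 0.252], [-0.991, -0.13, 0.026, 0.341], [0.003, -0.218, -0.976, 0.902], [0.0, 0.0, 0.0, 1.0]] [[421.5, 0.0, 315.1], [0.0, 421.5, 199.8], [0.0, 0.0, 1.0]]
```

View pics/side0.png

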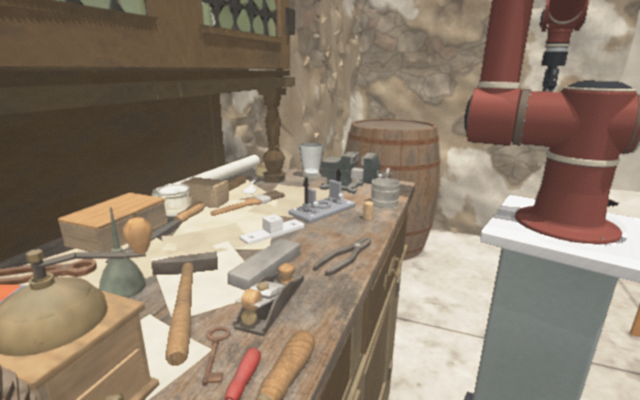

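View pics/top0.png

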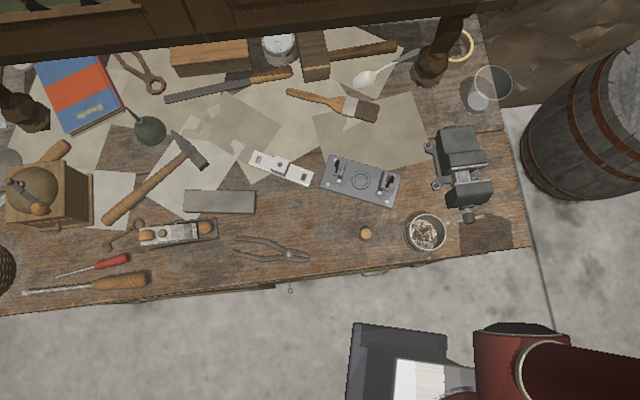

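The top view shows the plate at about (281,168), the jig at (360,181), the cork at (366,234), the tin at (425,232), and the vise right of the jig. I'll zoom in on these.

Run:
```python
import pickle,cv2
from h import *
t=pickle.load(open("top0.pkl","rb"));s=pickle.load(open("side0.pkl","rb"))
c=t["img"][130:260,230:430];cv2.imwrite("pics/tz0.png",cv2.resize(c,None,fx=4,fy=4,interpolation=cv2.INTER_CUBIC))
c=s["img"][140:260,230:410];cv2.imwrite("pics/sz0.png",cv2.resize(c,None,fx=4.4,fy=4.4,interpolation=cv2.INTER_CUBIC))
for n,u,v,z in(("jig",360,181,.01),("plate",281,168,.03),("cork",366,233,.042),("tin",425,232,.06)):print(n,onz(t,u,v,z).round(3))
```

```text
jig [0.505 0.272 0.01 ]
plate [0.506 0.446 0.03 ]
cork [0.388 0.251 0.042]
tin [0.403 0.135 0.06 ]
```

View pics/tz0.png

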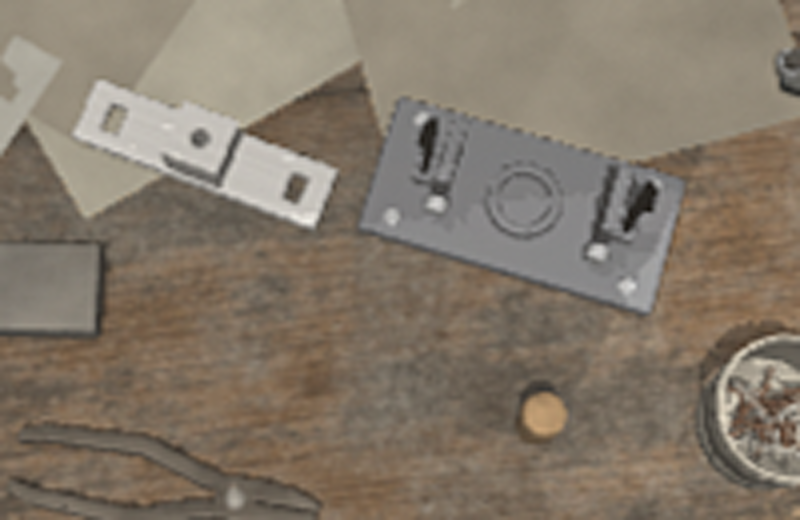

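View pics/sz0.png

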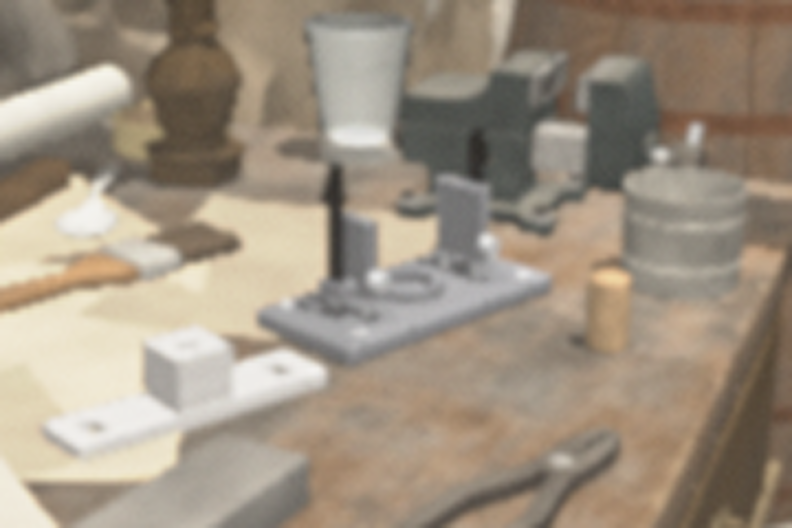

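```bash
cat > meas.py <<'E'
import pickle
from h import *
t=pickle.load(open("top0.pkl","rb"));s=pickle.load(open("side0.pkl","rb"))
def tz(x,y):return((x+.5)/4-.5+230,(y+.5)/4-.5+130)
def sz(x,y):return((x+.5)/4.4-.5+230,(y+.5)/4.4-.5+140)
def T(x,y,z):return onz(t,*tz(x,y),z)
def S(x,y,z):return onz(s,*sz(x,y),z)
def yaw(a,b):d=b-a;return np.degrees(np.arctan2(d[1],d[0]))
P=[T(*p,.012) for p in((400,97),(685,178),(650,314),(358,230))]
print("jig foot",np.round(P,4).tolist(),"c",np.mean(P,0).round(4))
print(" len",[round(float(np.linalg.norm(P[i]-P[(i+1)%4])),4) for i in range(4)],"yawY",yaw(P[1],P[0]),yaw(P[2],P[3]),"yawX",yaw(P[3],P[0]),yaw(P[2],P[1]))
print("collar top c",T(524,200,.02))
P=[S(*p,.012) for p in((258,318),(347,352),(552,277))];print("side foot",np.round(P,4).tolist(),"diag c",((P[0]+P[2])/2).round(4))
Q=[T(*p,.008) for p in((97,80),(339,172),(317,229),(73,135))]
print("plate",np.round(Q,4).tolist(),"c",np.mean(Q,0).round(4))
print(" len",[round(float(np.linalg.norm(Q[i]-Q[(i+1)%4])),4) for i in range(4)],"yawY",yaw(Q[1],Q[0]),yaw(Q[2],Q[3]))
print("bore",T(200,137,.036),"side bore",S(190,343,.036))
print("cork",T(545,415,.042),"side",S(609,280,.042),"side base ctr",S(609,343,0))
print("tin",T(785,410,.061))
E
python3 meas.py; python3 -c "
from h import *;from plant import sensors
s=sensors.state();print(rot(s).as_matrix().round(3))"
python3 - <<'E'
import pickle,cv2
t=pickle.load(open("top0.pkl","rb"));s=pickle.load(open("side0.pkl","rb"))
c=s["img"][165:225,280:360];cv2.imwrite("pics/sz1.png",cv2.resize(c,None,fx=10,fy=10,interpolation=cv2.INTER_CUBIC))
c=t["img"][145:215,310:410];cv2.imwrite("pics/tz1.png",cv2.resize(c,None,fx=8,fy=8,interpolation=cv2.INTER_CUBIC))
E
```

```text
jig foot [[0.5575, 0.3462, 0.012], [0.5321, 0.1853, 0.012], [0.4537, 0.1973, 0.012], [0.479, 0.3593, 0.012]] c [0.5056 0.272  0.012 ]
 len [0.1628, 0.0793, 0.164, 0.0796] yawY 81.02717196302005 81.12836541109529 yawX -9.501644176962127 -8.66640661364181
collar top c [0.50556633 0.27216916 0.02      ]
side foot [[0.5441, 0.3601, 0.012], [0.4761, 0.3688, 0.012], [0.45, 0.2049, 0.012]] diag c [0.497  0.2825 0.012 ]
plate [[0.5461, 0.515, 0.008], [0.5113, 0.3741, 0.008], [0.4776, 0.3817, 0.008], [0.5127, 0.5229, 0.008]] c [0.5119 0.4484 0.008 ]
 len [0.1451, 0.0346, 0.1455, 0.0343] yawY 76.10667909503559 76.01172793265378
bore [0.51255585 0.44950434 0.036     ] side bore [0.50877107 0.45186825 0.036     ]
cork [0.38695859 0.25067954 0.042     ] side [0.38210376 0.26230627 0.042     ] side base ctr [0.38716765 0.24844706 0.        ]
tin [0.40257095 0.13328245 0.061     ]
[[-0.     0.238 -0.971]
 [ 0.002 -0.971 -0.238]
 [-1.    -0.002 -0.   ]]
```

View pics/sz1.png

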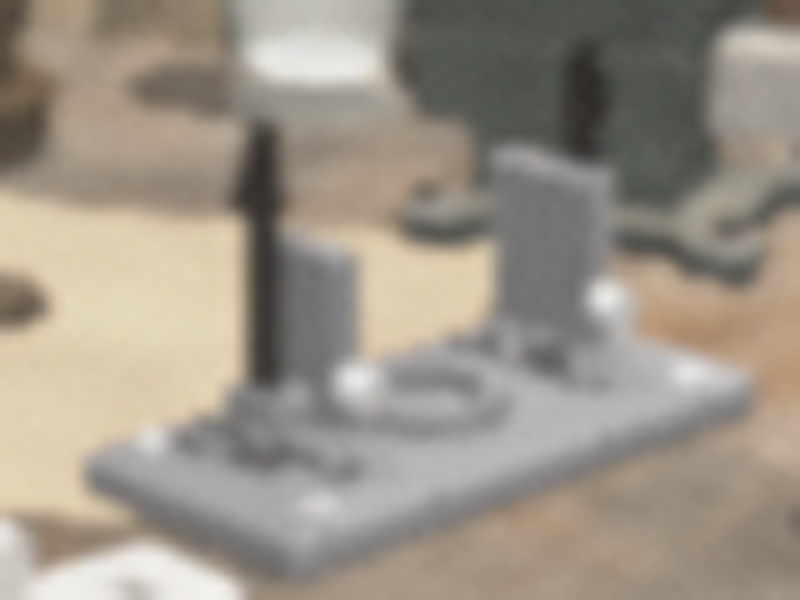

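View pics/tz1.png

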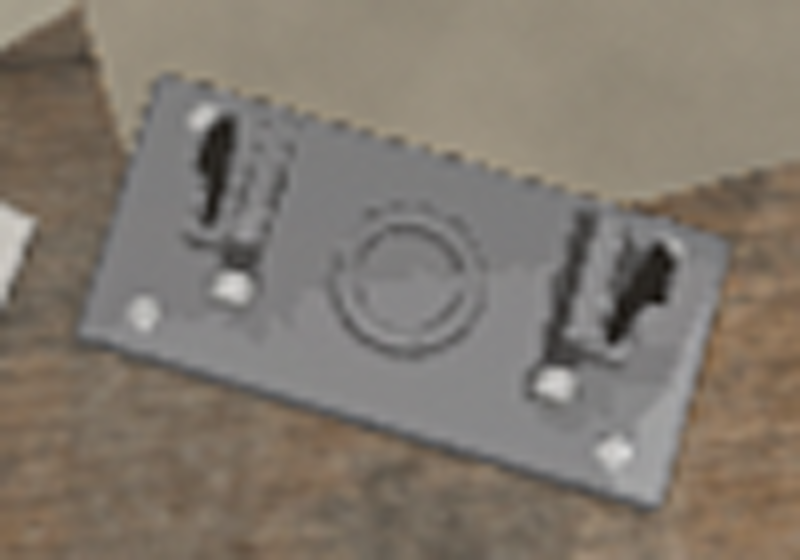

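Run:
```python
import pickle
from h import *
t=pickle.load(open("top0.pkl","rb"));s=pickle.load(open("side0.pkl","rb"))
c=np.array([.5056,.272,0]);a=np.radians(81);Y=np.array([np.cos(a),np.sin(a),0]);X=np.array([Y[1],-Y[0],0])
J=lambda x,y,z:c+X*x/1e3+Y*y/1e3+np.array([0,0,z/1e3])
def sq(p):u,v=proj(s,p);return ((u-280+.5)*10-.5,(v-165+.5)*10-.5)
def tq(p):u,v=proj(t,p);return ((u-310+.5)*8-.5,(v-145+.5)*8-.5)
for h in(0,7,14):
    for n,p in(("tipL",(0,55.2,88)),("barbL",(0,62,68)),("tipR",(0,-55.2,88)),("pilR-x",(-18,-40.5,58)),("pilR+x",(18,-40.5,58)),("pilL-x",(-18,48.5,58))):
        q=J(p[0],p[1],p[2]+h);print(h,n,np.round(sq(q)),np.round(tq(q)))
for n,p in(("foot",(-40,83,12)),("foot",(40,83,12)),("foot",(-40,-83,12))):print(n,np.round(sq(J(*p))))
```

```text
0 tipL [271. 161.] [227. 148.]
0 barbL [250. 247.] [198. 165.]
0 tipR [585.  77.] [651. 270.]
0 pilR-x [595. 215.] [558. 349.]
0 pilR+x [492. 185.] [593. 221.]
0 pilL-x [343. 293.] [227. 254.]
7 tipL [271. 132.] [229. 140.]
7 barbL [250. 219.] [199. 157.]
7 tipR [585.  50.] [656. 262.]
7 pilR-x [596. 189.] [562. 343.]
7 pilR+x [492. 159.] [598. 213.]
7 pilL-x [343. 265.] [228. 247.]
14 tipL [271. 104.] [231. 131.]
14 barbL [250. 191.] [200. 148.]
14 tipR [586.  24.] [662. 254.]
14 pilR-x [596. 162.] [566. 336.]
14 pilR+x [493. 133.] [602. 206.]
14 pilL-x [344. 236.] [230. 239.]
foot [302. 536.]
foot [ 76. 446.]
foot [762. 369.]
```

```bash
cat > go.py <<'E'
import sys
from h import *
from plant import sensors
s=sensors.state();M=rot(s);p=np.array(s["tool_pos"])
m=M.as_matrix();yw=np.degrees(np.arctan2(m[1,1],m[0,1]))
x,y,z,ty=map(float,sys.argv[1:5])
# target: tool x down, tool y at yaw ty
a=np.radians(ty);ex=np.array([0,0,-1.]);ey=np.array([np.cos(a),np.sin(a),0]);Rt=R.from_matrix(np.column_stack([ex,ey,np.cross(ex,ey)]))
d=M.inv().apply(np.array([x,y,z])-p);w=(M.inv()*Rt).as_rotvec(degrees=True)
print("t",round(s["time"],2),"pos",p.round(4),"yaw",yw.round(2),"tilt",np.degrees(np.arccos(-m[2,0])).round(2),"F",np.round(s["contact_force"],2),"w",round(s["gripper_width"],3))
print("shift u",(d/.025).round(2),"turn u",(w/5).round(2),"dist mm",(np.linalg.norm(d)*1e3).round(1))
E
python3 go.py .38 -.45 .35 -60; python3 go.py .5 -.1 .35 -9
```

```text
t 0.1 pos [ 0.1484 -0.6065  0.2302] yaw -76.26 tilt 0.11 F [0.41 0.17 0.24] w 1.0
shift u [ -4.78  -3.89 -10.49] turn u [-3.25 -0.01  0.02] dist mm 304.1
t 0.1 pos [ 0.1484 -0.6065  0.2302] yaw -76.26 tilt 0.11 F [0.41 0.17 0.24] w 1.0
shift u [ -4.76 -16.35 -18.48] turn u [-1.345e+01 -1.000e-02  2.000e-02] dist mm 628.1
```

>>> drive_tool(
  series=[
    {"x": -4.8,"y": -3.9,"z": -10.5},
    {"x": -4.8,"y": -3.9,"z": -10.5},
    {"x": -4.8,"y": -3.9,"z": -10.5},
    {"x": -4.8,"y": -3.9,"z": -10.5},
    {"x": -4.8,"y": -3.9,"z": -10.5},
  ],
)

```text
schema error: expected keys x, y, z, ax, ay, az
```

```bash
python3 go.py .5 -.1 .35 -9
```

```text
t 0.1 pos [ 0.1484 -0.6065  0.2302] yaw -76.26 tilt 0.11 F [0.41 0.17 0.24] w 1.0
shift u [ -4.76 -16.35 -18.48] turn u [-1.345e+01 -1.000e-02  2.000e-02] dist mm 628.1
```

>>> drive_tool(
  series=[
    {"x": -4.8,"y": -3.9,"z": -10.5,"ax": 0,"ay": 0,"az": 0},
    {"x": -4.8,"y": -3.9,"z": -10.5,"ax": 0,"ay": 0,"az": 0},
    {"x": -4.8,"y": -3.9,"z": -10.5,"ax": -2,"ay": 0,"az": 0},
    {"x": -4.8,"y": -3.9,"z": -10.5,"ax": -2,"ay": 0,"az": 0},
    {"x": -4.8,"y": -3.9,"z": -10.5,"ax": -2,"ay": 0,"az": 0},
  ],
)

```text
time: 0.52
tool_pos: [0.308, -0.4983, 0.3135]
tool_rot: [-0.146, -0.692, -0.146, 0.692]
contact_force: [0.6, -0.8, 0.4]
gripper_width: 1.0
```

```bash
python3 go.py .5 -.1 .35 -9
```

```text
t 0.52 pos [ 0.308  -0.4983  0.3135] yaw -66.19 tilt 0.05 F [ 0.56 -0.78  0.43] w 1.0
shift u [ -1.45 -11.48 -13.46] turn u [-1.144e+01 -1.000e-02  1.000e-02] dist mm 443.6
```

>>> drive_tool(
  series=[
    {"x": -1.5,"y": -11.5,"z": -13.5,"ax": -5.5,"ay": 0,"az": 0},
    {"x": -1.5,"y": -11.5,"z": -13.5,"ax": -5.5,"ay": 0,"az": 0},
    {"x": -1.5,"y": -11.5,"z": -13.5,"ax": -5.5,"ay": 0,"az": 0},
    {"x": -1.5,"y": -11.5,"z": -13.5,"ax": -5.5,"ay": 0,"az": 0},
    {"x": -1.5,"y": -11.5,"z": -13.5,"ax": -5.5,"ay": 0,"az": 0},
  ],
)

```text
time: 0.93
tool_pos: [0.3977, -0.3108, 0.3306]
tool_rot: [-0.307, -0.637, -0.307, 0.637]
contact_force: [0.3, 0.6, 1.0]
gripper_width: 1.002
```

```bash
python3 go.py .46 .1 .32 -9
```

```text
t 0.93 pos [ 0.3977 -0.3108  0.3306] yaw -38.58 tilt 0.04 F [0.33 0.59 1.03] w 1.002
shift u [  0.43  -8.3  -14.4 ] turn u [-5.92 -0.    0.01] dist mm 415.6
```

>>> drive_tool(
  series=[
    {"x": 0.4,"y": -8.3,"z": -14.4,"ax": -5.9,"ay": 0,"az": 0},
    {"x": 0.4,"y": -8.3,"z": -14.4,"ax": -5.9,"ay": 0,"az": 0},
    {"x": 0.4,"y": -8.3,"z": -14.4,"ax": -5.9,"ay": 0,"az": 0},
    {"x": 0.4,"y": -8.3,"z": -14.4,"ax": -5.9,"ay": 0,"az": 0},
    {"x": 0.4,"y": -8.3,"z": -14.4,"ax": -5.9,"ay": 0,"az": 0},
  ],
)

```text
time: 1.35
tool_pos: [0.4289, -0.105, 0.3255]
tool_rot: [0.459, 0.538, 0.459, -0.538]
contact_force: [0.8, 0.1, 0.1]
gripper_width: 0.999
```

```bash
python3 go.py .387 .25 .15 -9;python3 go.py .42 .15 .26 -9
```

```text
t 1.35 pos [ 0.4289 -0.105   0.3255] yaw -9.04 tilt 0.01 F [0.81 0.05 0.05] w 0.999
shift u [  7.02  -3.89 -13.76] turn u [-0.01 -0.    0.  ] dist mm 398.2
t 1.35 pos [ 0.4289 -0.105   0.3255] yaw -9.04 tilt 0.01 F [0.81 0.05 0.05] w 0.999
shift u [  2.62  -1.95 -10.02] turn u [-0.01 -0.    0.  ] dist mm 263.4
```

>>> drive_tool(
  series=[
    {"x": 0.5,"y": -1.0,"z": -2,"ax": 0,"ay": 0,"az": 0},
    {"x": 1,"y": -1.3,"z": -4,"ax": 0,"ay": 0,"az": 0},
    {"x": 1.5,"y": -1.6,"z": -5.6,"ax": 0,"ay": 0,"az": 0},
    {"x": 2,"y": -1.9,"z": -7.2,"ax": 0,"ay": 0,"az": 0},
    {"x": 2.5,"y": -2.3,"z": -8.7,"ax": 0,"ay": 0,"az": 0},
  ],
)

```text
time: 1.77
tool_pos: [0.4087, 0.0937, 0.2707]
tool_rot: [0.458, 0.539, 0.458, -0.539]
contact_force: [0.8, 0.9, -1.0]
gripper_width: 1.001
```

```bash
python3 go.py .387 .25 .12 -9
```

```text
t 1.77 pos [0.4087 0.0937 0.2707] yaw -9.27 tilt 0.05 F [ 0.83  0.93 -1.01] w 1.001
shift u [ 6.03 -1.87 -6.03] turn u [-0.05 -0.   -0.01] dist mm 218.2
```

>>> drive_tool(
  series=[
    {"x": 1,"y": -0.5,"z": -1.5,"ax": 0,"ay": 0,"az": 0},
    {"x": 2,"y": -1,"z": -3,"ax": 0,"ay": 0,"az": 0},
    {"x": 3,"y": -1.5,"z": -4.4,"ax": 0,"ay": 0,"az": 0},
    {"x": 4.5,"y": -1.8,"z": -5.4,"ax": 0,"ay": 0,"az": 0},
    {"x": 5.7,"y": -1.8,"z": -5.4,"ax": 0,"ay": 0,"az": 0},
  ],
)

```text
time: 2.18
tool_pos: [0.3871, 0.2353, 0.132]
tool_rot: [0.459, 0.54, 0.459, -0.536]
contact_force: [0.7, -0.4, 0.1]
gripper_width: 1.0
```

```bash
python3 - <<'E'
from plant import cams
import pickle,cv2,numpy as np
o=[]
for n in("side","top"):
    f=cams.grab_frame(n);pickle.dump(f,open(f"{n}1.pkl","wb"))
    c=f["img"][100:260,200:400] if n=="side" else f["img"][150:310,280:480]
    o.append(cv2.resize(c,None,fx=3.0,fy=3.0,interpolation=cv2.INTER_CUBIC)[:, :])
cv2.imwrite("pics/a1.png",cv2.resize(np.hstack(o),None,fx=.66,fy=.66))
E
python3 go.py .387 .25 .014 -9
```

```text
t 2.28 pos [0.3809 0.2312 0.1234] yaw -9.06 tilt 0.86 F [-0.55 -0.3  -0.71] w 1.001
shift u [ 4.37  0.18 -0.81] turn u [-0.01  0.09  0.15] dist mm 111.2
```

View pics/a1.png

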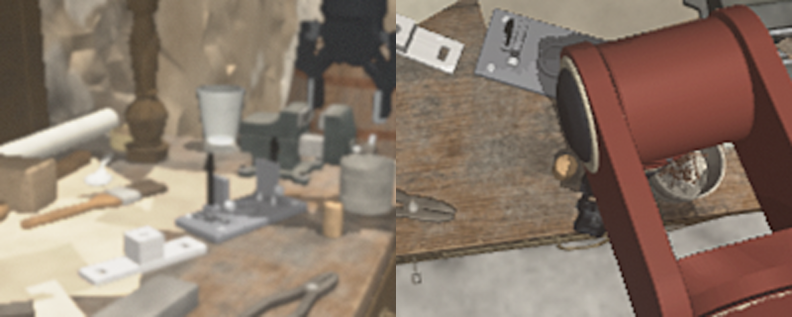

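The gripper hangs about 0.1 m above the bench just right of the cork (left half, pixels 310-385,100). The forearm partly covers the top view. The tool is 0.9° tilted, so I'm checking the joints.

```bash
python3 -c "
from plant import sensors
s=sensors.state();print(s['joint_pos'].round(3),s['joint_vel'].round(3))"
```

```text
[ 0.378 -0.295  2.115  0.     1.337  0.536] [-0.046 -0.064 -0.086 -0.018  0.068 -0.023]
```

>>> drive_tool(
  series=[
    {"x": 0,"y": 0,"z": 0,"ax": 0,"ay": 0,"az": 0},
    {"x": 0,"y": 0,"z": 0,"ax": 0,"ay": 0,"az": 0},
  ],
)

```text
time: 2.45
tool_pos: [0.3879, 0.2316, 0.133]
tool_rot: [0.458, 0.54, 0.457, -0.538]
contact_force: [0.2, 0.3, 0.2]
gripper_width: 0.998
```

```bash
python3 -c "
from plant import sensors
s=sensors.state();print(s['joint_pos'].round(3),s['joint_vel'].round(3))";python3 go.py .387 .25 .014 -9
```

```text
[ 0.373 -0.302  2.104 -0.     1.338  0.536] [-0.014 -0.021 -0.027  0.002 -0.006 -0.   ]
t 2.45 pos [0.3879 0.2316 0.133 ] yaw -9.3 tilt 0.14 F [0.23 0.25 0.17] w 0.998
shift u [ 4.76 -0.17 -0.72] turn u [-0.06 -0.01 -0.03] dist mm 120.4
```

>>> drive_tool(
  series=[
    {"x": 0.5,"y": -0.15,"z": -0.7,"ax": 0,"ay": 0,"az": 0},
    {"x": 1.5,"y": -0.15,"z": -0.7,"ax": 0,"ay": 0,"az": 0},
    {"x": 2.5,"y": -0.15,"z": -0.7,"ax": 0,"ay": 0,"az": 0},
    {"x": 3.0,"y": -0.15,"z": -0.7,"ax": 0,"ay": 0,"az": 0},
    {"x": 3.0,"y": -0.15,"z": -0.7,"ax": 0,"ay": 0,"az": 0},
  ],
)

```text
time: 2.87
tool_pos: [0.3861, 0.2486, 0.0559]
tool_rot: [-0.457, -0.539, -0.458, 0.54]
contact_force: [-0.1, -0.3, -0.1]
gripper_width: 1.001
```

```bash
cat > snap.py <<'E'
import sys,pickle,cv2,numpy as np
from plant import cams
tag=sys.argv[1];v=list(map(int,sys.argv[2:6]));o=[]  # side cx cy, top cx cy
for i,n in enumerate(("side","top")):
    f=cams.grab_frame(n);pickle.dump(f,open(f"{n}_{tag}.pkl","wb"))
    cx,cy=v[2*i:2*i+2];x0=min(max(cx-50,0),540);y0=min(max(cy-60,0),280)
    c=f["img"][y0:y0+120,x0:x0+100];print(n,"origin",x0,y0,"x4")
    o.append(cv2.resize(c,None,fx=4,fy=4,interpolation=cv2.INTER_CUBIC))
cv2.imwrite(f"pics/{tag}.png",np.hstack(o))
E
python3 snap.py b 370 190 366 234; python3 go.py .387 .25 .014 -9
```

```text
side origin 320 130 x4
top origin 316 174 x4
t 2.97 pos [0.3879 0.2496 0.0585] yaw -9.35 tilt 0.21 F [ 0.23 -0.26  0.66] w 0.999
shift u [ 1.78 -0.04 -0.01] turn u [-0.07 -0.02 -0.04] dist mm 44.6
```

View pics/b.png

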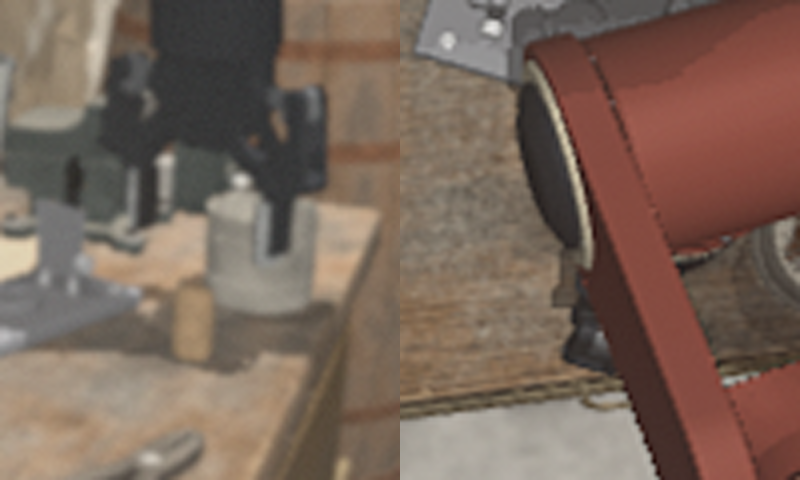

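Run:
```python
import pickle
from h import *
f=pickle.load(open("side_b.pkl","rb"))
q=lambda p:np.round((proj(f,p)-[320,130]+.5)*4)
Y=np.array([.987,-.161,0])
c=np.array([.3879,.2496,.0585])
print("corktop",q([.387,.2507,.042]),"base",q([.387,.2507,0]))
for s in(-1,1):print("tip",s,q(c+s*.0425*Y+[0,0,.013]),q(c+s*.057*Y+[0,0,.013]))
```

```text
corktop [196. 288.] base [193. 353.]
tip -1 [258. 257.] [279. 263.]
tip 1 [143. 224.] [125. 219.]
```

The side view shows the open fingers at (258,255) and (145,222) in the crop, straddling the cork top at (193,285). That agrees with the projection, so I'm descending and gripping.

>>> drive_tool(
  series=[
    {"x": 0.6,"y": 0,"z": 0,"ax": 0,"ay": 0,"az": 0},
    {"x": 1.2,"y": 0,"z": 0,"ax": 0,"ay": 0,"az": 0},
    {"x": 1.75,"y": 0,"z": 0,"ax": 0,"ay": 0,"az": 0},
    {"x": 1.75,"y": 0,"z": 0,"ax": 0,"ay": 0,"az": 0},
    {"x": 1.75,"y": 0,"z": 0,"ax": 0,"ay": 0,"az": 0},
  ],
)

```text
time: 3.38
tool_pos: [0.3873, 0.2499, 0.0142]
tool_rot: [0.458, 0.54, 0.458, -0.538]
contact_force: [-0.6, 0.1, 0.1]
gripper_width: 0.996
```

>>> drive_tool(
  series=[
    {"x": 0,"y": 0,"z": 0,"ax": 0,"ay": 0,"az": 0},
    {"x": 0,"y": 0,"z": 0,"ax": 0,"ay": 0,"az": 0},
    {"x": 0,"y": 0,"z": 0,"ax": 0,"ay": 0,"az": 0},
    {"x": 0,"y": 0,"z": 0,"ax": 0,"ay": 0,"az": 0},
    {"x": 0,"y": 0,"z": 0,"ax": 0,"ay": 0,"az": 0},
  ],
  hand=0,
)

```text
time: 3.8
tool_pos: [0.3862, 0.2498, 0.0129]
tool_rot: [0.458, 0.539, 0.458, -0.538]
contact_force: [-0.8, -0.8, 0.3]
gripper_width: 0.3
```

>>> drive_tool(
  series=[
    {"x": 0,"y": 0,"z": 0,"ax": 0,"ay": 0,"az": 0},
    {"x": 0,"y": 0,"z": 0,"ax": 0,"ay": 0,"az": 0},
    {"x": 0,"y": 0,"z": 0,"ax": 0,"ay": 0,"az": 0},
    {"x": 0,"y": 0,"z": 0,"ax": 0,"ay": 0,"az": 0},
    {"x": 0,"y": 0,"z": 0,"ax": 0,"ay": 0,"az": 0},
  ],
)

```text
time: 4.22
tool_pos: [0.3865, 0.2499, 0.013]
tool_rot: [0.458, 0.539, 0.458, -0.538]
contact_force: [-0.5, 0.1, 5.8]
gripper_width: 0.266
```

```bash
python3 snap.py c 370 190 366 234; python3 go.py .387 .25 .17 -9
```

```text
side origin 320 130 x4
top origin 316 174 x4
t 4.32 pos [0.3864 0.2499 0.013 ] yaw -9.26 tilt 0.07 F [ 0.55 -0.36  5.86] w 0.263
shift u [-6.28  0.03 -0.01] turn u [-0.05 -0.01 -0.01] dist mm 157.0
```

View pics/c.png

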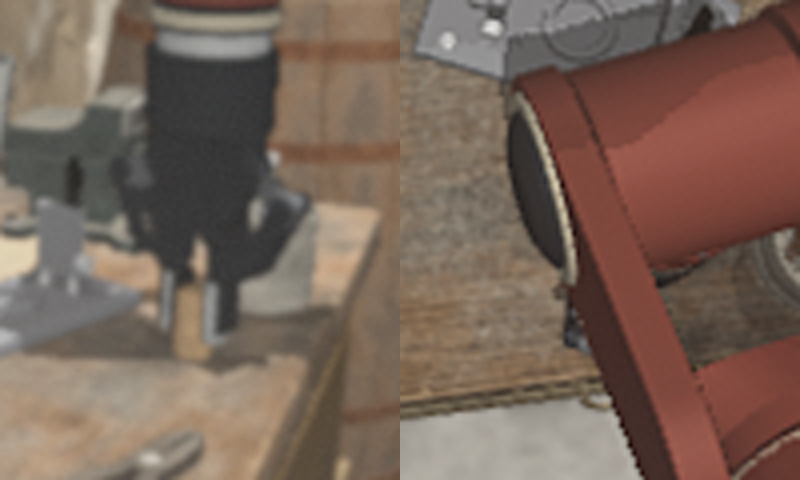

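The cork is held between the pads (crop (190,320)), and the opening reads 0.263, about 22 mm. Lifting now.

>>> drive_tool(
  series=[
    {"x": -0.8,"y": 0,"z": 0,"ax": 0,"ay": 0,"az": 0},
    {"x": -2.2,"y": 0,"z": 0,"ax": 0,"ay": 0,"az": 0},
    {"x": -3.6,"y": 0,"z": 0,"ax": 0,"ay": 0,"az": 0},
    {"x": -5,"y": 0,"z": 0,"ax": 0,"ay": 0,"az": 0},
    {"x": -5.6,"y": 0,"z": 0,"ax": 0,"ay": 0,"az": 0},
  ],
)

```text
time: 4.73
tool_pos: [0.3875, 0.2504, 0.157]
tool_rot: [0.459, 0.541, 0.457, -0.537]
contact_force: [0.1, -0.1, -0.1]
gripper_width: 0.262
```

```bash
python3 go.py .505 .2712 .15 -9
```

```text
t 4.73 pos [0.3875 0.2504 0.157 ] yaw -9.26 tilt 0.36 F [ 0.13 -0.07 -0.06] w 0.262
shift u [ 0.31  4.5  -1.58] turn u [-0.05 -0.04 -0.06] dist mm 119.5
```

>>> drive_tool(
  series=[
    {"x": 0,"y": 1.2,"z": -0.4,"ax": 0,"ay": 0,"az": 0},
    {"x": 0,"y": 2.5,"z": -0.9,"ax": 0,"ay": 0,"az": 0},
    {"x": 0,"y": 3.6,"z": -1.3,"ax": 0,"ay": 0,"az": 0},
    {"x": 0,"y": 4.5,"z": -1.6,"ax": 0,"ay": 0,"az": 0},
    {"x": 0,"y": 4.5,"z": -1.6,"ax": 0,"ay": 0,"az": 0},
  ],
)

```text
time: 5.15
tool_pos: [0.5062, 0.271, 0.1516]
tool_rot: [0.458, 0.539, 0.457, -0.539]
contact_force: [-1.3, -0.8, 0.7]
gripper_width: 0.258
```

>>> drive_tool(
  series=[
    {"x": 0.6,"y": 0,"z": 0,"ax": 0,"ay": 0,"az": 0},
    {"x": 1.4,"y": 0,"z": 0,"ax": 0,"ay": 0,"az": 0},
    {"x": 2,"y": 0,"z": 0,"ax": 0,"ay": 0,"az": 0},
    {"x": 2.5,"y": 0,"z": 0,"ax": 0,"ay": 0,"az": 0},
    {"x": 2.5,"y": 0,"z": 0,"ax": 0,"ay": 0,"az": 0},
  ],
)

```text
time: 5.57
tool_pos: [0.5002, 0.27, 0.0858]
tool_rot: [-0.457, -0.536, -0.459, 0.541]
contact_force: [-0.7, 0.5, -0.1]
gripper_width: 0.262
```

```bash
python3 snap.py d 325 170 360 180; python3 go.py .505 .2712 .025 -9;  python3 - <<'E'
import pickle
from h import *
from plant import sensors
p=np.array(sensors.state()["tool_pos"])
for n,o in(("side",(275,110)),("top",(310,120))):
    f=pickle.load(open(n+"_d.pkl","rb"))
    print(n,"tcp",np.round((proj(f,p)-o+.5)*4),"corkbot",np.round((proj(f,p-[0,0,.013])-o+.5)*4),"pocket",np.round((proj(f,[.5056,.272,.02])-o+.5)*4))
E
```

```text
side origin 275 110 x4
top origin 310 120 x4
t 5.67 pos [0.5025 0.2708 0.0893] yaw -9.25 tilt 0.09 F [ 0.05 -0.28  0.57] w 0.265
shift u [ 2.57  0.1  -0.03] turn u [-0.05  0.01  0.02] dist mm 64.4
side tcp [199. 265.] corkbot [199. 286.] pocket [192. 371.]
top tcp [222. 210.] corkbot [218. 217.] pocket [205. 240.]
```

View pics/d.png

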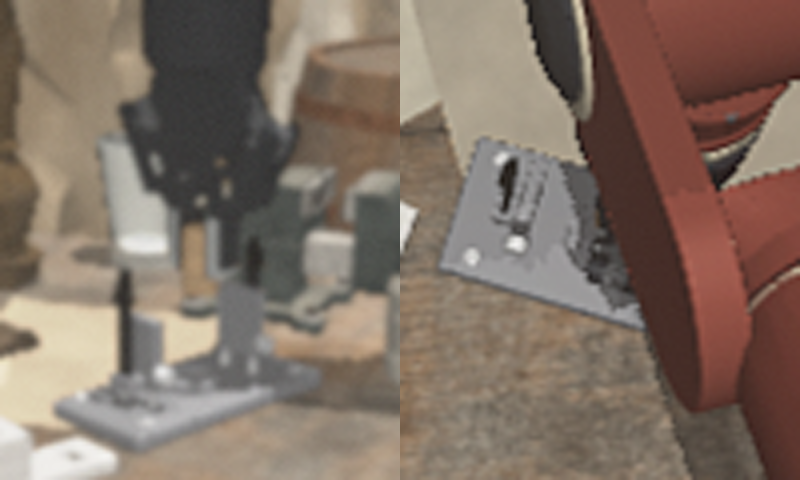

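Run:
```python
import pickle,cv2
from h import *
o=[]
for t in("c","d"):
    f=pickle.load(open(f"side_{t}.pkl","rb"))
    x0,y0=(345,190) if t=="c" else (300,150)
    o.append(cv2.resize(f["img"][y0:y0+50,x0:x0+40],None,fx=10,fy=10,interpolation=cv2.INTER_CUBIC))
    hsv=cv2.cvtColor(f["img"],cv2.COLOR_BGR2HSV)
cv2.imwrite("pics/cd.png",np.hstack(o))
for n,t,p,o in(("c","c",[.387,.2507,0],(345,190)),("d","d",[.5025,.2708,.0893-.013],(300,150))):
    f=pickle.load(open(f"side_{t}.pkl","rb"));p=np.array(p)
    print(n,[np.round((proj(f,p+[0,0,z])-o+.5)*10) for z in(0,.042)])
```

```text
c [array([231., 284.]), array([241., 120.])]
d [array([247., 314.]), array([249., 149.])]
```

View pics/cd.png

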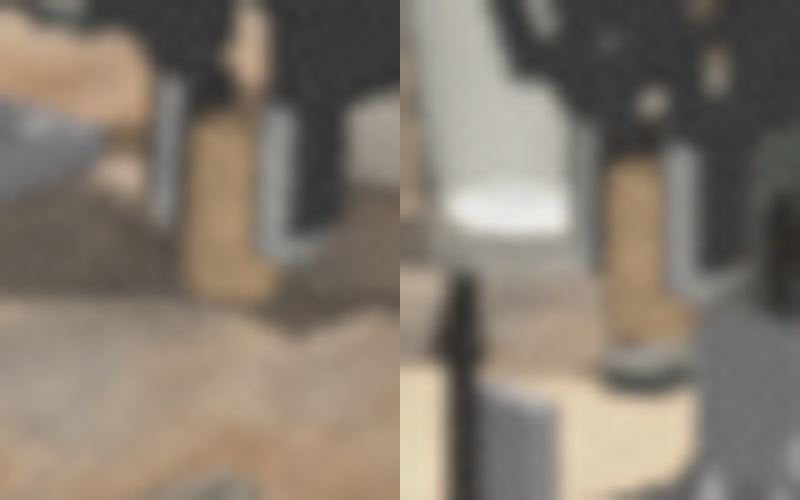

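The cork is unslipped in the pads, with its lower end at crop (250,335) of the right half, where it was predicted. Lowering in stages.

>>> drive_tool(
  series=[
    {"x": 0.4,"y": 0.08,"z": 0,"ax": 0,"ay": 0,"az": 0},
    {"x": 0.9,"y": 0.08,"z": 0,"ax": 0,"ay": 0,"az": 0},
    {"x": 1.4,"y": 0.08,"z": 0,"ax": 0,"ay": 0,"az": 0},
    {"x": 1.7,"y": 0.08,"z": 0,"ax": 0,"ay": 0,"az": 0},
    {"x": 1.7,"y": 0.08,"z": 0,"ax": 0,"ay": 0,"az": 0},
  ],
)

```text
time: 6.08
tool_pos: [0.5033, 0.2699, 0.0442]
tool_rot: [-0.457, -0.537, -0.459, 0.541]
contact_force: [-0.6, -0.3, -0.1]
gripper_width: 0.26
```

>>> drive_tool(
  series=[
    {"x": 0,"y": 0,"z": 0,"ax": 0,"ay": 0,"az": 0},
  ],
)

```text
time: 6.17
tool_pos: [0.5046, 0.2704, 0.0462]
tool_rot: [-0.458, -0.538, -0.458, 0.539]
contact_force: [-0.3, 0.3, 0.2]
gripper_width: 0.261
```

```bash
python3 snap.py e 325 170 360 180; python3 go.py .505 .2712 .025 -9
```

```text
side origin 275 110 x4
top origin 310 120 x4
t 6.27 pos [0.5056 0.2708 0.0477] yaw -9.26 tilt 0.03 F [-0.02  0.34 -0.27] w 0.26
shift u [ 0.91 -0.03 -0.01] turn u [-0.05 -0.   -0.01] dist mm 22.7
```

View pics/e.png

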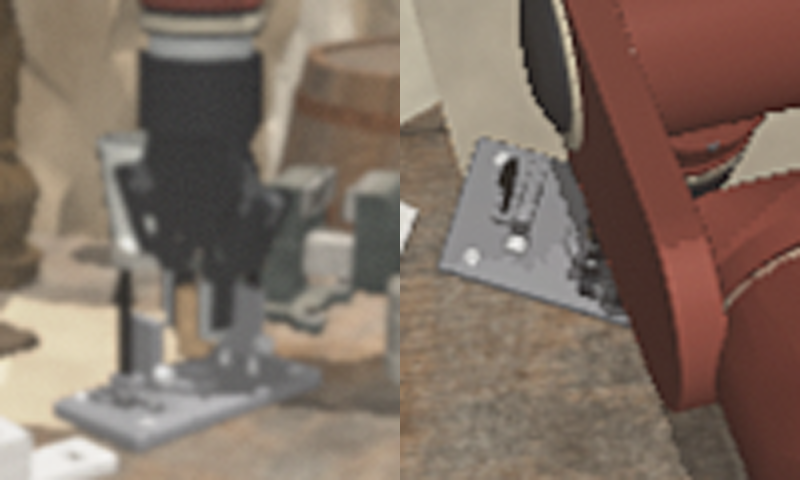

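>>> drive_tool(
  series=[
    {"x": 0.2,"y": -0.03,"z": 0,"ax": 0,"ay": 0,"az": 0},
    {"x": 0.4,"y": -0.03,"z": 0,"ax": 0,"ay": 0,"az": 0},
    {"x": 0.55,"y": -0.03,"z": 0,"ax": 0,"ay": 0,"az": 0},
    {"x": 0.65,"y": -0.03,"z": 0,"ax": 0,"ay": 0,"az": 0},
    {"x": 0.65,"y": -0.03,"z": 0,"ax": 0,"ay": 0,"az": 0},
  ],
)

```text
time: 6.68
tool_pos: [0.5039, 0.2705, 0.0301]
tool_rot: [-0.458, -0.538, -0.458, 0.539]
contact_force: [-0.9, 0.1, 0.1]
gripper_width: 0.263
```

>>> drive_tool(
  series=[
    {"x": 0.04,"y": 0,"z": 0,"ax": 0,"ay": 0,"az": 0},
    {"x": 0.08,"y": 0,"z": 0,"ax": 0,"ay": 0,"az": 0},
    {"x": 0.12,"y": 0,"z": 0,"ax": 0,"ay": 0,"az": 0},
  ],
)

```text
time: 6.93
tool_pos: [0.5047, 0.2709, 0.0283]
tool_rot: [0.458, 0.539, 0.458, -0.539]
contact_force: [1.0, -0.7, -0.5]
gripper_width: 0.262
```

```bash
python3 go.py .505 .2712 .025 -9
```

```text
t 6.93 pos [0.5047 0.2709 0.0283] yaw -9.26 tilt 0.02 F [ 0.96 -0.67 -0.46] w 0.262
shift u [ 0.13  0.01 -0.02] turn u [-0.05 -0.   -0.  ] dist mm 3.3
```

>>> drive_tool(
  series=[
    {"x": 0.04,"y": 0,"z": 0,"ax": 0,"ay": 0,"az": 0},
    {"x": 0.08,"y": 0,"z": 0,"ax": 0,"ay": 0,"az": 0},
    {"x": 0.1,"y": 0,"z": 0,"ax": 0,"ay": 0,"az": 0},
    {"x": 0.1,"y": 0,"z": 0,"ax": 0,"ay": 0,"az": 0},
  ],
)

```text
time: 7.27
tool_pos: [0.5045, 0.2708, 0.0255]
tool_rot: [-0.458, -0.539, -0.458, 0.539]
contact_force: [-0.3, 0.1, 0.3]
gripper_width: 0.257
```

>>> drive_tool(
  series=[
    {"x": 0.02,"y": 0,"z": 0,"ax": 0,"ay": 0,"az": 0},
    {"x": 0.02,"y": 0,"z": 0,"ax": 0,"ay": 0,"az": 0},
  ],
)

```text
time: 7.43
tool_pos: [0.5046, 0.2708, 0.0251]
tool_rot: [0.458, 0.539, 0.458, -0.539]
contact_force: [-0.2, -0.1, 0.2]
gripper_width: 0.259
```

>>> drive_tool(
  series=[
    {"x": 0.02,"y": 0,"z": 0,"ax": 0,"ay": 0,"az": 0},
    {"x": 0.04,"y": 0,"z": 0,"ax": 0,"ay": 0,"az": 0},
    {"x": 0.04,"y": 0,"z": 0,"ax": 0,"ay": 0,"az": 0},
  ],
)

```text
time: 7.68
tool_pos: [0.5047, 0.2709, 0.0251]
tool_rot: [-0.458, -0.539, -0.458, 0.539]
contact_force: [-2.2, -1.5, 5.9]
gripper_width: 0.259
```

The cork touches the foot (5.9 N), so I'm releasing it.

>>> drive_tool(
  series=[
    {"x": 0,"y": 0,"z": 0,"ax": 0,"ay": 0,"az": 0},
    {"x": 0,"y": 0,"z": 0,"ax": 0,"ay": 0,"az": 0},
    {"x": 0,"y": 0,"z": 0,"ax": 0,"ay": 0,"az": 0},
    {"x": 0,"y": 0,"z": 0,"ax": 0,"ay": 0,"az": 0},
    {"x": 0,"y": 0,"z": 0,"ax": 0,"ay": 0,"az": 0},
  ],
  hand=0.6,
)

```text
time: 8.1
tool_pos: [0.5044, 0.2707, 0.0239]
tool_rot: [-0.458, -0.539, -0.458, 0.539]
contact_force: [-0.2, 0.8, 0.4]
gripper_width: 0.6
```

>>> drive_tool(
  series=[
    {"x": -0.6,"y": 0,"z": 0,"ax": 0,"ay": 0,"az": 0},
    {"x": -1.6,"y": 0,"z": 0,"ax": 0,"ay": 0,"az": 0},
    {"x": -3,"y": 0,"z": 0,"ax": 0,"ay": 0,"az": 0},
    {"x": -4.4,"y": 0,"z": 0,"ax": 0,"ay": 0,"az": 0},
    {"x": -5.4,"y": 0,"z": 0,"ax": 0,"ay": 0,"az": 0},
  ],
)

```text
time: 8.52
tool_pos: [0.5054, 0.2712, 0.1624]
tool_rot: [0.458, 0.54, 0.458, -0.538]
contact_force: [0.5, 1.0, -0.0]
gripper_width: 0.597
```

```bash
python3 snap.py f 325 190 360 180; python3 go.py .51 .447 .15 -14
```

```text
side origin 275 130 x4
top origin 310 120 x4
t 8.62 pos [0.508  0.2721 0.1657] yaw -9.26 tilt 0.65 F [0.45 0.63 0.03] w 0.602
shift u [ 0.66 -1.05 -6.91] turn u [ 0.95 -0.07 -0.11] dist mm 175.6
```

View pics/f.png

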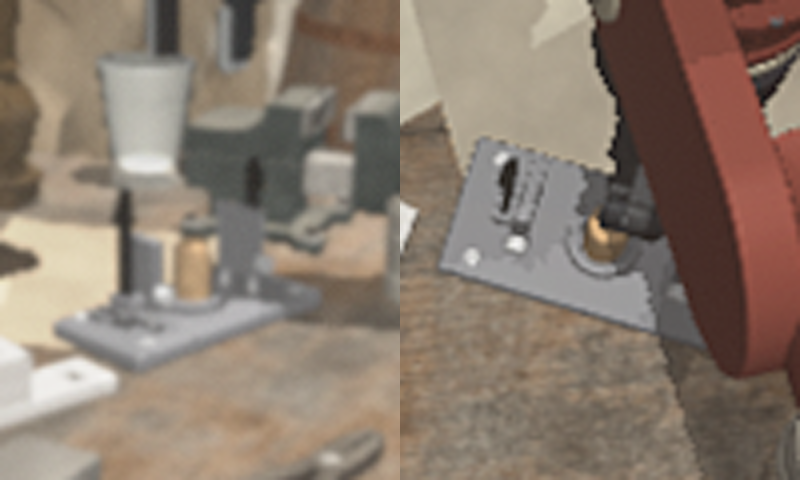

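The cork stands upright in the collar: side crop (195,260), top crop (605,235). The fingers are clear of it. Going to the plate now.

>>> drive_tool(
  series=[
    {"x": 0,"y": -0.3,"z": -1.6,"ax": 0.3,"ay": 0,"az": 0},
    {"x": 0,"y": -0.6,"z": -3.2,"ax": 0.6,"ay": 0,"az": 0},
    {"x": 0,"y": -0.8,"z": -4.8,"ax": 0.95,"ay": 0,"az": 0},
    {"x": 0.3,"y": -1,"z": -6.2,"ax": 0.95,"ay": 0,"az": 0},
    {"x": 0.6,"y": -1.1,"z": -6.9,"ax": 0.95,"ay": 0,"az": 0},
  ],
  hand=1,
)

```text
time: 9.03
tool_pos: [0.5044, 0.449, 0.1432]
tool_rot: [0.436, 0.557, 0.436, -0.557]
contact_force: [-0.6, -0.8, -0.2]
gripper_width: 1.002
```

>>> drive_tool(
  series=[
    {"x": 0.8,"y": 0,"z": 0,"ax": 0,"ay": 0,"az": 0},
    {"x": 1.8,"y": 0,"z": 0,"ax": 0,"ay": 0,"az": 0},
    {"x": 2.8,"y": 0,"z": 0,"ax": 0,"ay": 0,"az": 0},
    {"x": 2.8,"y": 0,"z": 0,"ax": 0,"ay": 0,"az": 0},
  ],
)

```text
time: 9.37
tool_pos: [0.5009, 0.4427, 0.0659]
tool_rot: [-0.435, -0.553, -0.436, 0.562]
contact_force: [-1.2, -0.2, -1.2]
gripper_width: 1.004
```

```bash
python3 snap.py g 270 210 281 168; python3 go.py .5123 .449 .012 -14
python3 - <<'E'
import pickle
from h import *
from plant import sensors
s=sensors.state();p=np.array(s["tool_pos"]);y=rot(s).as_matrix()[:,1]
for n,o in(("side",(220,150)),("top",(231,108))):
    f=pickle.load(open(n+"_g.pkl","rb"))
    print(n,"tcp",np.round((proj(f,p)-o+.5)*4),"tips",[np.round((proj(f,p+k*.0425*y+[0,0,.013])-o+.5)*4) for k in(-1,1)],"blocktop",np.round((proj(f,[.5123,.449,.036])-o+.5)*4))
E
```

```text
side origin 220 150 x4
top origin 231 108 x4
t 9.47 pos [0.5039 0.4446 0.0719] yaw -14.01 tilt 0.25 F [-0.51  0.25 -0.04] w 0.997
shift u [ 2.39  0.29 -0.26] turn u [-0.    0.04  0.03] dist mm 60.7
side tcp [227. 207.] tips [array([274., 205.]), array([183., 165.])] blocktop [212. 269.]
top tcp [198. 222.] tips [array([163., 289.]), array([228., 140.])] blocktop [197. 226.]
```

View pics/g.png

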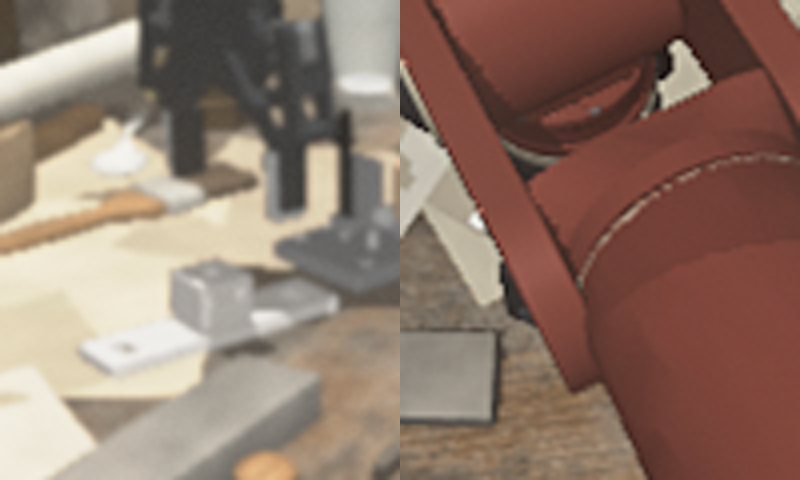

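The open fingers straddle the block: the pad is at crop (272,205) and the block top at (212,272), both matching the projections. Moving over it and down.

>>> drive_tool(
  series=[
    {"x": 0.3,"y": 0.27,"z": -0.25,"ax": 0,"ay": 0,"az": 0},
    {"x": 0.9,"y": 0.27,"z": -0.25,"ax": 0,"ay": 0,"az": 0},
    {"x": 1.5,"y": 0.27,"z": -0.25,"ax": 0,"ay": 0,"az": 0},
    {"x": 1.9,"y": 0.27,"z": -0.25,"ax": 0,"ay": 0,"az": 0},
    {"x": 1.9,"y": 0.27,"z": -0.25,"ax": 0,"ay": 0,"az": 0},
  ],
)

```text
time: 9.88
tool_pos: [0.5109, 0.4482, 0.0227]
tool_rot: [-0.435, -0.555, -0.435, 0.56]
contact_force: [-0.9, 0.1, -0.4]
gripper_width: 1.001
```

>>> drive_tool(
  series=[
    {"x": 0,"y": 0,"z": 0,"ax": 0,"ay": 0,"az": 0},
    {"x": 0,"y": 0,"z": 0,"ax": 0,"ay": 0,"az": 0},
  ],
)

```text
time: 10.05
tool_pos: [0.5132, 0.4499, 0.0268]
tool_rot: [0.435, 0.557, 0.435, -0.557]
contact_force: [0.8, -0.7, -0.4]
gripper_width: 1.0
```

```bash
python3 go.py .5123 .449 .012 -14
```

```text
t 10.05 pos [0.5132 0.4499 0.0268] yaw -14.01 tilt 0.01 F [ 0.78 -0.69 -0.43] w 1.0
shift u [ 0.59 -0.03  0.05] turn u [-0. -0. -0.] dist mm 14.9
```

>>> drive_tool(
  series=[
    {"x": 0.25,"y": -0.02,"z": 0.03,"ax": 0,"ay": 0,"az": 0},
    {"x": 0.5,"y": -0.02,"z": 0.03,"ax": 0,"ay": 0,"az": 0},
    {"x": 0.5,"y": -0.02,"z": 0.03,"ax": 0,"ay": 0,"az": 0},
    {"x": 0.5,"y": -0.02,"z": 0.03,"ax": 0,"ay": 0,"az": 0},
  ],
)

```text
time: 10.38
tool_pos: [0.5121, 0.449, 0.0134]
tool_rot: [-0.435, -0.557, -0.435, 0.558]
contact_force: [-0.2, -0.1, 0.3]
gripper_width: 1.0
```

>>> drive_tool(
  series=[
    {"x": 0,"y": 0,"z": 0,"ax": 0,"ay": 0,"az": 0},
    {"x": 0,"y": 0,"z": 0,"ax": 0,"ay": 0,"az": 0},
    {"x": 0,"y": 0,"z": 0,"ax": 0,"ay": 0,"az": 0},
    {"x": 0,"y": 0,"z": 0,"ax": 0,"ay": 0,"az": 0},
  ],
  hand=0.5,
)

```text
time: 10.72
tool_pos: [0.5127, 0.4494, 0.0144]
tool_rot: [0.435, 0.557, 0.435, -0.557]
contact_force: [-0.5, -0.5, 0.4]
gripper_width: 0.501
```

```bash
python3 go.py .5123 .449 .012 -14; python3 snap.py h 270 210 281 168
```

```text
t 10.72 pos [0.5127 0.4494 0.0144] yaw -14.01 tilt 0.03 F [-0.52 -0.53  0.35] w 0.501
shift u [ 0.1  -0.01  0.02] turn u [-0. -0. -0.] dist mm 2.5
side origin 220 150 x4
top origin 231 108 x4
```

View pics/h.png

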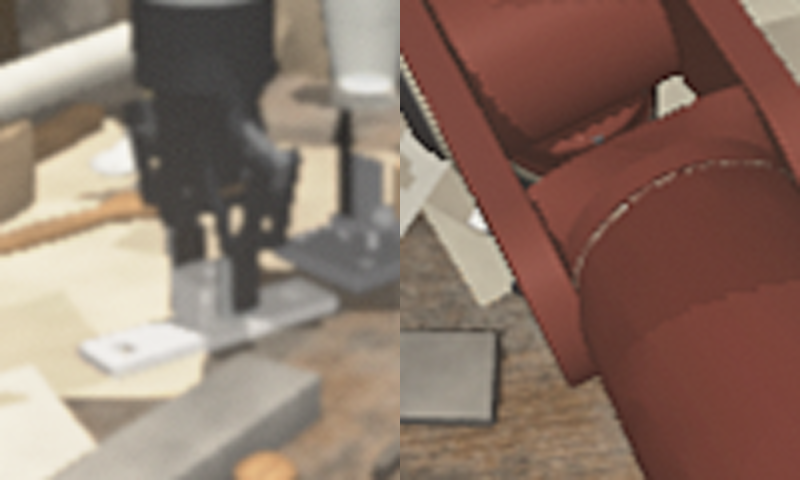

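The fingers stand on either side of the block, tip at crop (240,305) just above the plate, and nothing has moved. Closing.

>>> drive_tool(
  series=[
    {"x": 0,"y": 0,"z": 0,"ax": 0,"ay": 0,"az": 0},
    {"x": 0,"y": 0,"z": 0,"ax": 0,"ay": 0,"az": 0},
    {"x": 0,"y": 0,"z": 0,"ax": 0,"ay": 0,"az": 0},
    {"x": 0,"y": 0,"z": 0,"ax": 0,"ay": 0,"az": 0},
    {"x": 0,"y": 0,"z": 0,"ax": 0,"ay": 0,"az": 0},
  ],
  hand=0,
)

```text
time: 11.23
tool_pos: [0.5129, 0.4495, 0.0145]
tool_rot: [0.435, 0.558, 0.435, -0.557]
contact_force: [-0.3, 0.3, 1.8]
gripper_width: 0.359
```

```bash
python3 go.py .5123 .449 .19 -9
```

```text
t 11.23 pos [0.5129 0.4495 0.0145] yaw -14.01 tilt 0.05 F [-0.33  0.35  1.84] w 0.359
shift u [-7.02 -0.01  0.02] turn u [-1.   -0.01 -0.01] dist mm 175.5
```

>>> drive_tool(
  series=[
    {"x": -0.5,"y": 0,"z": 0,"ax": 0,"ay": 0,"az": 0},
    {"x": -1.6,"y": 0,"z": 0,"ax": 0,"ay": 0,"az": 0},
    {"x": -3,"y": 0,"z": 0,"ax": -0.5,"ay": 0,"az": 0},
    {"x": -4.4,"y": 0,"z": 0,"ax": -1,"ay": 0,"az": 0},
    {"x": -5.8,"y": 0,"z": 0,"ax": -1,"ay": 0,"az": 0},
  ],
)

```text
time: 11.65
tool_pos: [0.5117, 0.4487, 0.1601]
tool_rot: [-0.46, -0.537, -0.46, 0.538]
contact_force: [0.6, 0.1, -2.5]
gripper_width: 0.362
```

>>> drive_tool(
  series=[
    {"x": -0.2,"y": 0,"z": 0,"ax": 0,"ay": 0,"az": 0},
    {"x": -0.4,"y": 0,"z": 0,"ax": 0,"ay": 0,"az": 0},
    {"x": -0.4,"y": 0,"z": 0,"ax": 0,"ay": 0,"az": 0},
  ],
)

```text
time: 11.9
tool_pos: [0.5124, 0.4492, 0.1695]
tool_rot: [0.459, 0.538, 0.459, -0.538]
contact_force: [0.5, -0.2, -2.0]
gripper_width: 0.361
```

```bash
python3 snap.py i 265 160 281 160;  python3 go.py .5056 .272 .17 -9
python3 - <<'E'
import pickle
from h import *
from plant import sensors
s=sensors.state();p=np.array(s["tool_pos"]);m=rot(s).as_matrix();y=m[:,1];z=m[:,2]
print(s["contact_force"],s["ft_torque"],p,z)
for n,o in(("side",(215,100)),("top",(231,100))):
    f=pickle.load(open(n+"_i.pkl","rb"))
    print(n,"plate corners(underside)",[np.round((proj(f,p+a*.018*y+b*.072*z-[0,0,.0145])-o+.5)*4).tolist() for a in(-1,1) for b in(-1,1)])
E
```

```text
side origin 215 100 x4
top origin 231 100 x4
t 12.0 pos [0.5113 0.4484 0.1664] yaw -9.01 tilt 0.25 F [-0.41  0.78 -2.12] w 0.36
shift u [-0.12  0.88  7.01] turn u [-0.    0.03  0.04] dist mm 176.5
[-0.40817741  0.78476694 -2.12011171] [ 0.02205991 -0.03314596 -0.02507915] [0.51134892 0.44842001 0.1664185 ] [-0.1566563  -0.98764852  0.00303289]
side plate corners(underside) [[130.0, 292.0], [354.0, 243.0], [87.0, 278.0], [310.0, 232.0]]
top plate corners(underside) [[21.0, 179.0], [315.0, 263.0], [46.0, 110.0], [337.0, 193.0]]
```

View pics/i.png

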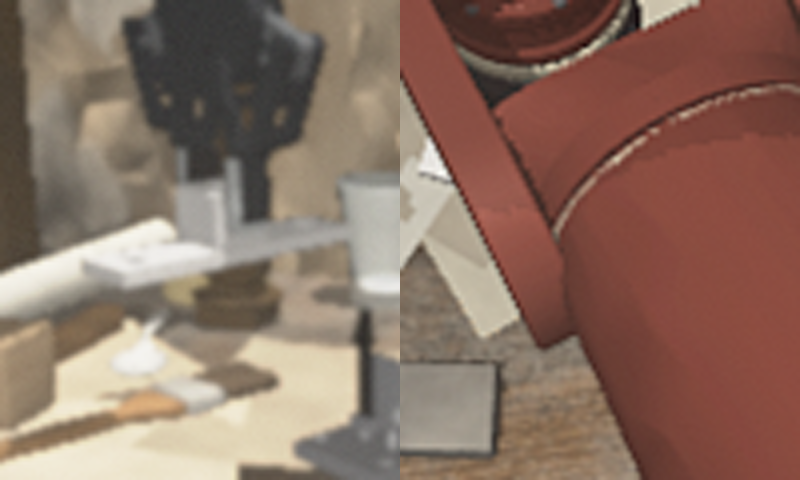

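The plate is held level, with its near corner at crop (125,290) against a predicted (130,292). Carrying it over the jig, high.

>>> drive_tool(
  series=[
    {"x": 0,"y": 0.2,"z": 1.2,"ax": 0,"ay": 0,"az": 0},
    {"x": 0,"y": 0.4,"z": 2.7,"ax": 0,"ay": 0,"az": 0},
    {"x": 0,"y": 0.6,"z": 4.2,"ax": 0,"ay": 0,"az": 0},
    {"x": 0,"y": 0.8,"z": 5.7,"ax": 0,"ay": 0,"az": 0},
    {"x": 0,"y": 0.85,"z": 6.6,"ax": 0,"ay": 0,"az": 0},
  ],
)

```text
time: 12.42
tool_pos: [0.506, 0.2793, 0.1657]
tool_rot: [-0.459, -0.536, -0.459, 0.54]
contact_force: [0.0, 0.6, -2.3]
gripper_width: 0.36
```

>>> drive_tool(
  series=[
    {"x": 0,"y": 0,"z": 0.2,"ax": 0,"ay": 0,"az": 0},
    {"x": 0,"y": 0,"z": 0.3,"ax": 0,"ay": 0,"az": 0},
    {"x": 0,"y": 0,"z": 0.3,"ax": 0,"ay": 0,"az": 0},
    {"x": 0,"y": 0,"z": 0.3,"ax": 0,"ay": 0,"az": 0},
  ],
)

```text
time: 12.75
tool_pos: [0.5061, 0.2763, 0.1682]
tool_rot: [-0.459, -0.537, -0.46, 0.538]
contact_force: [-0.1, -0.1, -2.1]
gripper_width: 0.361
```

```bash
python3 snap.py j 320 160 360 180;  python3 go.py .5060 .2725 .135 -9
```

```text
side origin 270 100 x4
top origin 310 120 x4
t 12.85 pos [0.5064 0.2766 0.1687] yaw -8.93 tilt 0.04 F [-0.19  0.24 -1.37] w 0.36
shift u [1.35 0.01 0.16] turn u [0.01 0.   0.01] dist mm 34.0
```

View pics/j.png

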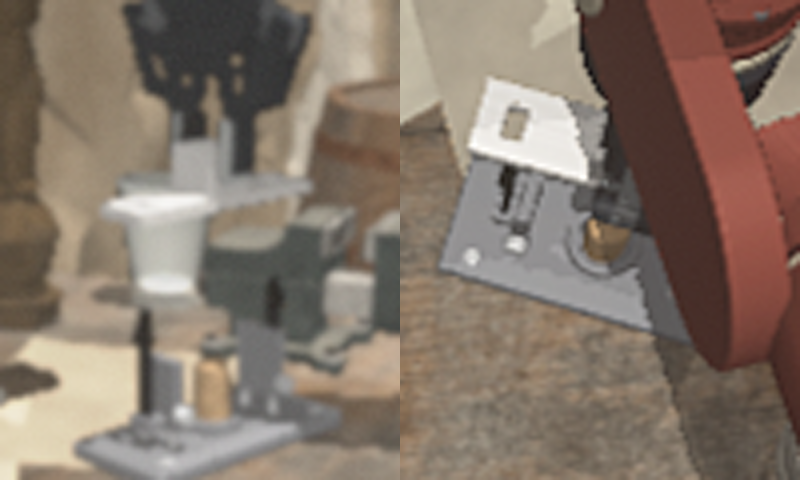

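The top crop shows the plate's left end with its slot at (515,122), above the left hook at (507,185). I'm measuring the slot against the hook tip with the same camera.

Run:
```python
import pickle,cv2
from h import *
f=pickle.load(open("top_j.pkl","rb"))
c=f["img"][130:200,320:390];cv2.imwrite("pics/j2.png",cv2.resize(c,None,fx=8,fy=8,interpolation=cv2.INTER_CUBIC))
p=np.array([.5064,.2766,.1687]);a=np.radians(-8.93);X=np.array([np.cos(a),np.sin(a),0]);Y=np.array([-X[1],X[0],0])
q=lambda p:np.round((proj(f,p)-(320,130)+.5)*8)
zt=.1687-.0145+.008
for n,x,y in(("slot c",0,54.25),("slot -x-y",-8,49.5),("slot +x+y",8,59),("slot-x+y",-8,59),("slot+x-y",8,49.5),("cor-x",-18,72),("cor+x",18,72)):
    print(n,q(p*[1,1,0]+X*x/1e3+Y*y/1e3+[0,0,zt]))
cj=np.array([.5056,.272,0]);
for h in(9,12.5):print("hooktip",h,q(cj+Y*.05525+[0,0,.088+h/1e3]))
print("pocket top",q(cj+[0,0,.054]))
```

```text
slot c [150. 167.]
slot -x-y [161. 204.]
slot +x+y [140. 130.]
slot-x+y [121. 193.]
slot+x-y [180. 141.]
cor-x [ 55. 217.]
cor+x [98. 76.]
hooktip 9 [150. 258.]
hooktip 12.5 [150. 254.]
pocket top [344. 366.]
```

View pics/j2.png

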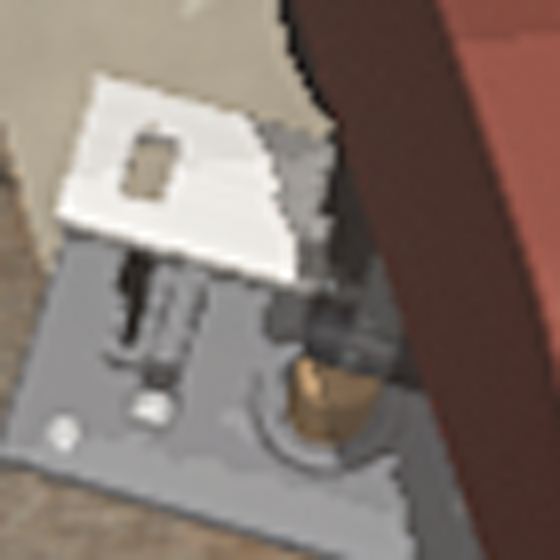

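The plate matches its predicted position within about 0.5 mm (slot seen at (151,166), predicted (150,167)), so arm and top camera agree. Aligning on the jig centre (0.5056, 0.2720) and lowering to just above the hooks.

>>> drive_tool(
  series=[
    {"x": 0.4,"y": 0,"z": 0.18,"ax": 0,"ay": 0,"az": 0},
    {"x": 0.9,"y": 0,"z": 0.18,"ax": 0,"ay": 0,"az": 0},
    {"x": 1.3,"y": 0,"z": 0.18,"ax": 0,"ay": 0,"az": 0},
    {"x": 1.6,"y": 0,"z": 0.18,"ax": 0,"ay": 0,"az": 0},
    {"x": 1.6,"y": 0,"z": 0.18,"ax": 0,"ay": 0,"az": 0},
  ],
)

```text
time: 13.27
tool_pos: [0.5039, 0.2705, 0.1255]
tool_rot: [-0.459, -0.536, -0.46, 0.54]
contact_force: [-0.6, -0.3, -2.5]
gripper_width: 0.365
```

>>> drive_tool(
  series=[
    {"x": 0,"y": 0,"z": 0,"ax": 0,"ay": 0,"az": 0},
    {"x": 0,"y": 0,"z": 0,"ax": 0,"ay": 0,"az": 0},
  ],
)

```text
time: 13.43
tool_pos: [0.506, 0.2713, 0.1293]
tool_rot: [0.459, 0.538, 0.459, -0.538]
contact_force: [0.5, -0.2, -1.3]
gripper_width: 0.358
```

```bash
python3 go.py .5056 .272 .118 -9
```

```text
t 13.43 pos [0.506  0.2713 0.1293] yaw -9.01 tilt 0.02 F [ 0.5  -0.23 -1.32] w 0.358
shift u [ 0.45 -0.02 -0.03] turn u [-0. -0. -0.] dist mm 11.3
```

>>> drive_tool(
  series=[
    {"x": 0.12,"y": -0.01,"z": -0.02,"ax": 0,"ay": 0,"az": 0},
    {"x": 0.24,"y": -0.01,"z": -0.02,"ax": 0,"ay": 0,"az": 0},
    {"x": 0.3,"y": -0.01,"z": -0.02,"ax": 0,"ay": 0,"az": 0},
    {"x": 0.3,"y": -0.01,"z": -0.02,"ax": 0,"ay": 0,"az": 0},
    {"x": 0.3,"y": -0.01,"z": -0.02,"ax": 0,"ay": 0,"az": 0},
  ],
)

```text
time: 13.85
tool_pos: [0.5056, 0.2717, 0.1215]
tool_rot: [-0.459, -0.538, -0.459, 0.538]
contact_force: [0.2, -1.0, -2.0]
gripper_width: 0.355
```

```bash
cat > zoom.py <<'E'
import sys,pickle,cv2,numpy as np
from plant import cams
tag=sys.argv[1];o=[]
for n,x0,y0 in(("side",290,140),("top",325,125)):
    f=cams.grab_frame(n);pickle.dump(f,open(f"{n}_{tag}.pkl","wb"))
    o.append(cv2.resize(f["img"][y0:y0+70,x0:x0+50],None,fx=8,fy=8,interpolation=cv2.INTER_CUBIC))
cv2.imwrite(f"pics/{tag}.png",np.hstack(o))
E
python3 zoom.py k;python3 go.py .5056 .272 .118 -9;python3 - <<'E'
import pickle
from h import *
from plant import sensors
s=sensors.state();p=np.array(s["tool_pos"]);m=rot(s).as_matrix();X=m[:,1];Y=-m[:,2]
for n,o in(("side",(290,140)),("top",(325,125))):
    f=pickle.load(open(n+"_k.pkl","rb"))
    q=lambda v:np.round((proj(f,v)-o+.5)*8).tolist()
    print(n,"slotL",[q(p+X*x+Y*y+[0,0,-.0065]) for x in(-.008,.008) for y in(.0495,.059)],"corner",[q(p+X*x+Y*.072+[0,0,-.0145]) for x in(-.018,.018)])
    cj=np.array([.5056,.272,0]);print(" tip",[(h,q(cj+Y*.05525+[0,0,.088+h/1e3]),q(cj-Y*.05525+[0,0,.088+h/1e3])) for h in(9,13)])
E
```

```text
t 13.95 pos [0.5058 0.2717 0.1218] yaw -9.01 tilt 0.02 F [ 0.22 -0.76 -1.8 ] w 0.363
shift u [ 0.15 -0.01 -0.01] turn u [-0. -0. -0.] dist mm 3.8
side slotL [[170.0, 241.0], [146.0, 247.0], [132.0, 231.0], [109.0, 236.0]] corner [[137.0, 289.0], [53.0, 264.0]]
 tip [(9, [137.0, 300.0], [389.0, 234.0]), (13, [137.0, 287.0], [389.0, 222.0])]
top slotL [[129.0, 311.0], [91.0, 300.0], [147.0, 251.0], [109.0, 240.0]] corner [[28.0, 333.0], [68.0, 200.0]]
 tip [(9, [110.0, 298.0], [539.0, 420.0]), (13, [111.0, 293.0], [542.0, 416.0])]
```

View pics/k.png

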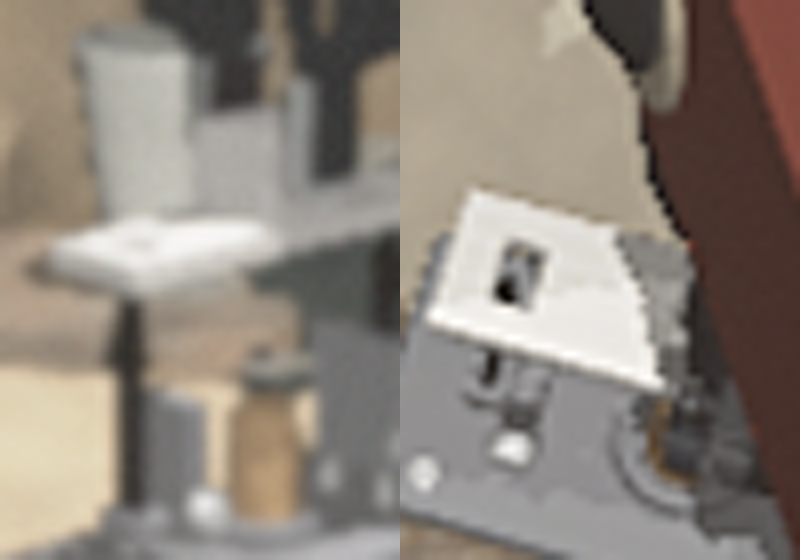

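In the top crop the hook tip shows dark inside the slot at (512,290), predicted (511,293). Alignment is good. Lowering stepwise and watching the force.

>>> drive_tool(
  series=[
    {"x": 0.08,"y": 0,"z": 0,"ax": 0,"ay": 0,"az": 0},
    {"x": 0.16,"y": 0,"z": 0,"ax": 0,"ay": 0,"az": 0},
    {"x": 0.24,"y": 0,"z": 0,"ax": 0,"ay": 0,"az": 0},
    {"x": 0.32,"y": 0,"z": 0,"ax": 0,"ay": 0,"az": 0},
    {"x": 0.32,"y": 0,"z": 0,"ax": 0,"ay": 0,"az": 0},
  ],
)

```text
time: 14.37
tool_pos: [0.5052, 0.2715, 0.1129]
tool_rot: [-0.459, -0.537, -0.459, 0.538]
contact_force: [0.0, -0.4, -2.1]
gripper_width: 0.356
```

```bash
python3 zoom.py l;python3 go.py .5056 .272 .110 -9
```

```text
t 14.47 pos [0.5055 0.2716 0.1134] yaw -9.01 tilt 0.02 F [-0.77 -0.06 -1.92] w 0.356
shift u [ 0.13  0.   -0.01] turn u [-0.  0.  0.] dist mm 3.4
```

View pics/l.png

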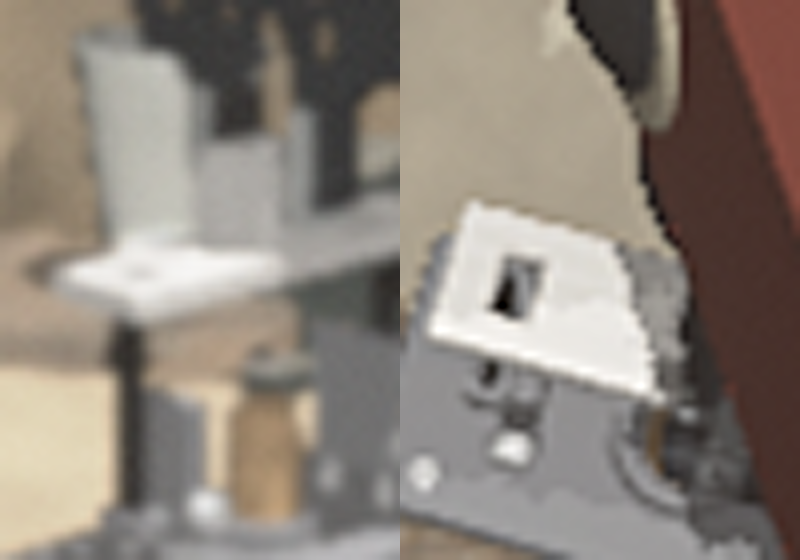

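The left tip is at the slot mouth (top crop (512,290)), with no contact yet.

>>> drive_tool(
  series=[
    {"x": 0.06,"y": 0,"z": 0,"ax": 0,"ay": 0,"az": 0},
    {"x": 0.12,"y": 0,"z": 0,"ax": 0,"ay": 0,"az": 0},
    {"x": 0.18,"y": 0,"z": 0,"ax": 0,"ay": 0,"az": 0},
    {"x": 0.18,"y": 0,"z": 0,"ax": 0,"ay": 0,"az": 0},
  ],
)

```text
time: 14.8
tool_pos: [0.5054, 0.2716, 0.1087]
tool_rot: [-0.459, -0.538, -0.459, 0.538]
contact_force: [0.6, 0.7, -2.2]
gripper_width: 0.361
```

>>> drive_tool(
  series=[
    {"x": 0.05,"y": 0,"z": 0,"ax": 0,"ay": 0,"az": 0},
    {"x": 0.1,"y": 0,"z": 0,"ax": 0,"ay": 0,"az": 0},
    {"x": 0.15,"y": 0,"z": 0,"ax": 0,"ay": 0,"az": 0},
    {"x": 0.15,"y": 0,"z": 0,"ax": 0,"ay": 0,"az": 0},
  ],
)

```text
time: 15.13
tool_pos: [0.5056, 0.2717, 0.1051]
tool_rot: [-0.459, -0.538, -0.459, 0.538]
contact_force: [0.1, 0.6, -1.4]
gripper_width: 0.355
```

```bash
python3 zoom.py m;python3 go.py .5056 .272 .10 -9
```

```text
t 15.23 pos [0.5056 0.2717 0.1053] yaw -9.01 tilt 0.01 F [ 0.6   0.22 -1.3 ] w 0.364
shift u [ 0.21 -0.   -0.01] turn u [-0. -0.  0.] dist mm 5.3
```

View pics/m.png

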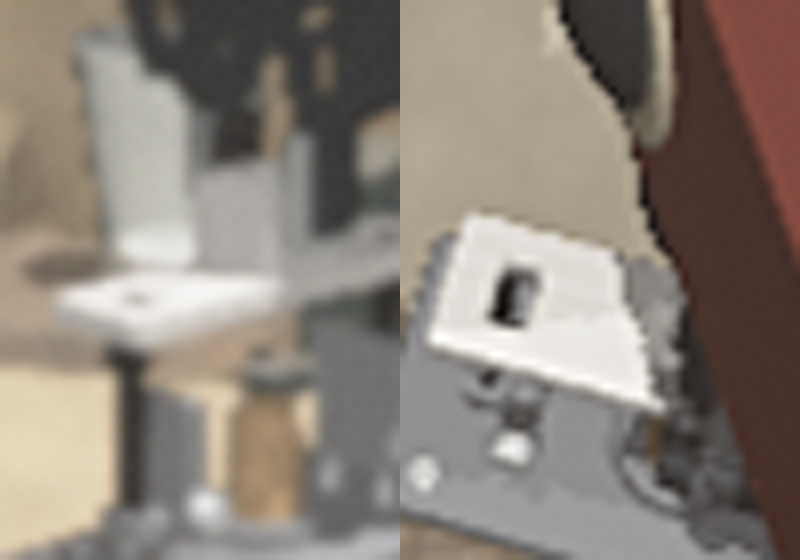

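The tip is inside the slot (top crop (512,300)) and the force is still only the plate's weight.

>>> drive_tool(
  series=[
    {"x": 0.04,"y": 0,"z": 0,"ax": 0,"ay": 0,"az": 0},
    {"x": 0.08,"y": 0,"z": 0,"ax": 0,"ay": 0,"az": 0},
    {"x": 0.12,"y": 0,"z": 0,"ax": 0,"ay": 0,"az": 0},
    {"x": 0.12,"y": 0,"z": 0,"ax": 0,"ay": 0,"az": 0},
  ],
)

```text
time: 15.57
tool_pos: [0.5058, 0.2719, 0.1024]
tool_rot: [0.459, 0.538, 0.459, -0.538]
contact_force: [0.7, 1.4, -0.7]
gripper_width: 0.358
```

>>> drive_tool(
  series=[
    {"x": 0.04,"y": 0,"z": 0,"ax": 0,"ay": 0,"az": 0},
    {"x": 0.08,"y": 0,"z": 0,"ax": 0,"ay": 0,"az": 0},
    {"x": 0.08,"y": 0,"z": 0,"ax": 0,"ay": 0,"az": 0},
  ],
)

```text
time: 15.82
tool_pos: [0.506, 0.2718, 0.1007]
tool_rot: [0.459, 0.538, 0.459, -0.537]
contact_force: [0.8, 0.4, 0.5]
gripper_width: 0.362
```

>>> drive_tool(
  series=[
    {"x": 0.04,"y": 0,"z": 0,"ax": 0,"ay": 0,"az": 0},
    {"x": 0.08,"y": 0,"z": 0,"ax": 0,"ay": 0,"az": 0},
    {"x": 0.08,"y": 0,"z": 0,"ax": 0,"ay": 0,"az": 0},
  ],
)

```text
time: 16.07
tool_pos: [0.5062, 0.2719, 0.0989]
tool_rot: [0.459, 0.538, 0.459, -0.537]
contact_force: [1.0, 0.6, 2.3]
gripper_width: 0.354
```

Contact with the hooks began at TCP z of about 0.102, which suggests h is about 9 mm. Pressing on in small steps.

>>> drive_tool(
  series=[
    {"x": 0.04,"y": 0,"z": 0,"ax": 0,"ay": 0,"az": 0},
    {"x": 0.08,"y": 0,"z": 0,"ax": 0,"ay": 0,"az": 0},
    {"x": 0.08,"y": 0,"z": 0,"ax": 0,"ay": 0,"az": 0},
  ],
)

```text
time: 16.32
tool_pos: [0.5063, 0.2719, 0.0971]
tool_rot: [0.459, 0.538, 0.459, -0.537]
contact_force: [0.7, 1.0, 5.1]
gripper_width: 0.361
```

>>> drive_tool(
  series=[
    {"x": 0.04,"y": 0,"z": 0,"ax": 0,"ay": 0,"az": 0},
    {"x": 0.08,"y": 0,"z": 0,"ax": 0,"ay": 0,"az": 0},
    {"x": 0.08,"y": 0,"z": 0,"ax": 0,"ay": 0,"az": 0},
  ],
)

```text
time: 16.57
tool_pos: [0.5066, 0.2719, 0.0956]
tool_rot: [0.459, 0.538, 0.459, -0.537]
contact_force: [-0.0, 0.1, 7.2]
gripper_width: 0.366
```

>>> drive_tool(
  series=[
    {"x": 0.04,"y": 0,"z": 0,"ax": 0,"ay": 0,"az": 0},
    {"x": 0.08,"y": 0,"z": 0,"ax": 0,"ay": 0,"az": 0},
    {"x": 0.08,"y": 0,"z": 0,"ax": 0,"ay": 0,"az": 0},
  ],
)

```text
time: 16.82
tool_pos: [0.5069, 0.272, 0.0943]
tool_rot: [0.46, 0.539, 0.459, -0.537]
contact_force: [-1.2, -0.6, 8.2]
gripper_width: 0.36
```

```bash
python3 zoom.py n;python3 go.py .5056 .272 .082 -9
```

```text
t 16.92 pos [0.5069 0.272  0.0943] yaw -9.01 tilt 0.16 F [-0.08 -0.7   8.15] w 0.356
shift u [ 0.49 -0.05  0.01] turn u [-0.   -0.01 -0.03] dist mm 12.4
```

View pics/n.png

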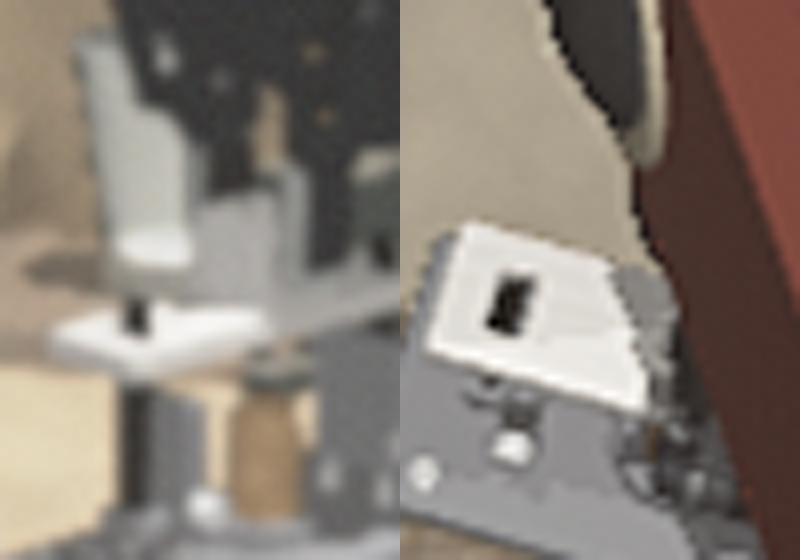

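The left hook now stands up through the plate (side crop (138,318)) at 8 N. The arm gives sideways by about 1.3 mm, so I'm correcting that while pressing on.

>>> drive_tool(
  series=[
    {"x": 0.03,"y": -0.02,"z": 0,"ax": 0,"ay": 0,"az": 0},
    {"x": 0.06,"y": -0.04,"z": 0,"ax": 0,"ay": 0,"az": 0},
    {"x": 0.06,"y": -0.04,"z": 0,"ax": 0,"ay": 0,"az": 0},
  ],
)

```text
time: 17.17
tool_pos: [0.5068, 0.2722, 0.0937]
tool_rot: [0.46, 0.539, 0.458, -0.536]
contact_force: [1.3, -0.5, 11.6]
gripper_width: 0.359
```

>>> drive_tool(
  series=[
    {"x": 0.03,"y": 0,"z": 0,"ax": 0,"ay": 0,"az": 0},
    {"x": 0.06,"y": 0,"z": 0,"ax": 0,"ay": 0,"az": 0},
    {"x": 0.06,"y": 0,"z": 0,"ax": 0,"ay": 0,"az": 0},
  ],
)

```text
time: 17.42
tool_pos: [0.5063, 0.272, 0.0909]
tool_rot: [0.46, 0.539, 0.458, -0.537]
contact_force: [1.5, -0.3, 5.6]
gripper_width: 0.358
```

>>> drive_tool(
  series=[
    {"x": 0.03,"y": 0,"z": 0,"ax": 0,"ay": 0,"az": 0},
    {"x": 0.06,"y": 0,"z": 0,"ax": 0,"ay": 0,"az": 0},
    {"x": 0.06,"y": 0,"z": 0,"ax": 0,"ay": 0,"az": 0},
  ],
)

```text
time: 17.67
tool_pos: [0.506, 0.2721, 0.0892]
tool_rot: [0.46, 0.539, 0.459, -0.537]
contact_force: [1.3, 0.5, 5.3]
gripper_width: 0.361
```

>>> drive_tool(
  series=[
    {"x": 0.03,"y": 0,"z": 0,"ax": 0,"ay": 0,"az": 0},
    {"x": 0.06,"y": 0,"z": 0,"ax": 0,"ay": 0,"az": 0},
    {"x": 0.06,"y": 0,"z": 0,"ax": 0,"ay": 0,"az": 0},
  ],
)

```text
time: 17.92
tool_pos: [0.5059, 0.2721, 0.0876]
tool_rot: [0.46, 0.539, 0.459, -0.537]
contact_force: [1.6, 1.0, 6.4]
gripper_width: 0.357
```

>>> drive_tool(
  series=[
    {"x": 0.03,"y": 0,"z": 0,"ax": 0,"ay": 0,"az": 0},
    {"x": 0.06,"y": 0,"z": 0,"ax": 0,"ay": 0,"az": 0},
    {"x": 0.06,"y": 0,"z": 0,"ax": 0,"ay": 0,"az": 0},
  ],
)

```text
time: 18.17
tool_pos: [0.5058, 0.2721, 0.086]
tool_rot: [0.46, 0.539, 0.459, -0.537]
contact_force: [0.8, 1.0, 6.9]
gripper_width: 0.362
```

```bash
python3 zoom.py o;python3 go.py .5056 .272 .082 -9
```

```text
t 18.27 pos [0.5058 0.2721 0.086 ] yaw -9.01 tilt 0.16 F [0.83 0.71 5.83] w 0.36
shift u [ 0.16 -0.01  0.  ] turn u [-0.   -0.01 -0.03] dist mm 4.0
```

View pics/o.png

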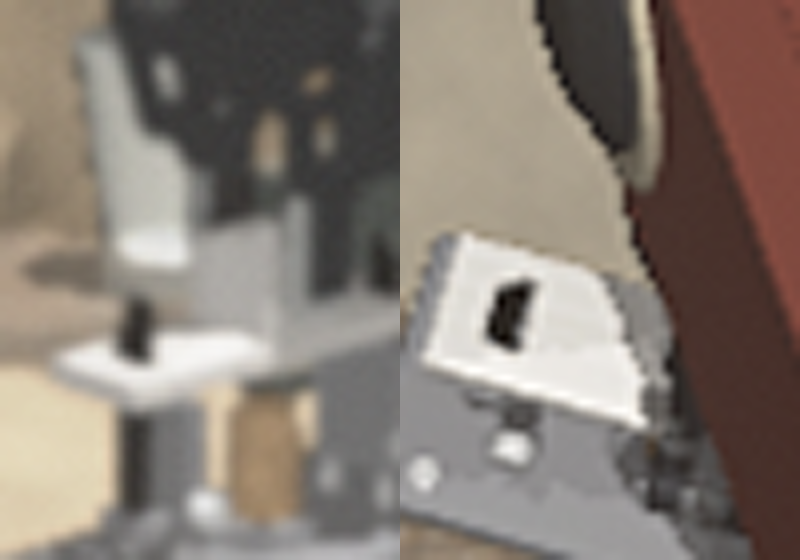

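The hook stands well out of the slot (side crop (138,325), top crop (510,315)). Continuing in 1 mm steps.

>>> drive_tool(
  series=[
    {"x": 0.03,"y": 0,"z": 0,"ax": 0,"ay": 0,"az": 0},
    {"x": 0.05,"y": 0,"z": 0,"ax": 0,"ay": 0,"az": 0},
    {"x": 0.05,"y": 0,"z": 0,"ax": 0,"ay": 0,"az": 0},
  ],
)

```text
time: 18.52
tool_pos: [0.5057, 0.2721, 0.0847]
tool_rot: [0.46, 0.538, 0.459, -0.537]
contact_force: [0.6, 0.4, 4.5]
gripper_width: 0.359
```

>>> drive_tool(
  series=[
    {"x": 0.02,"y": 0,"z": 0,"ax": 0,"ay": 0,"az": 0},
    {"x": 0.04,"y": 0,"z": 0,"ax": 0,"ay": 0,"az": 0},
    {"x": 0.04,"y": 0,"z": 0,"ax": 0,"ay": 0,"az": 0},
  ],
)

```text
time: 18.77
tool_pos: [0.5047, 0.2719, 0.0825]
tool_rot: [-0.459, -0.538, -0.459, 0.538]
contact_force: [0.6, 1.8, 4.4]
gripper_width: 0.356
```

>>> drive_tool(
  series=[
    {"x": 0.02,"y": 0,"z": 0,"ax": 0,"ay": 0,"az": 0},
    {"x": 0.04,"y": 0,"z": 0,"ax": 0,"ay": 0,"az": 0},
    {"x": 0.04,"y": 0,"z": 0,"ax": 0,"ay": 0,"az": 0},
  ],
)

```text
time: 19.02
tool_pos: [0.5047, 0.2719, 0.0826]
tool_rot: [-0.459, -0.538, -0.459, 0.538]
contact_force: [-2.8, 0.6, 8.4]
gripper_width: 0.363
```

The plate has stopped at TCP z = 0.0825, with the force rising 4.4 to 8.4 N for 1 mm commanded. Underside is 0.068, so h is about 10. Checking both hooks before doing anything more.

Run:
```python
import pickle,cv2,numpy as np
from plant import cams,sensors
f=cams.grab_frame("side");pickle.dump(f,open("side_p.pkl","wb"))
cv2.imwrite("pics/p.png",cv2.resize(f["img"][150:220,285:375],None,fx=8,fy=8,interpolation=cv2.INTER_CUBIC))
from h import *
s=sensors.state();print(s["contact_force"].round(1),s["ft_torque"].round(3),s["tool_pos"].round(4))
c=np.array([.5056,.272,0]);a=np.radians(81);Y=np.array([np.cos(a),np.sin(a),0]);X=np.array([Y[1],-Y[0],0])
q=lambda x,y,z:np.round((proj(f,c+X*x/1e3+Y*y/1e3+[0,0,z/1e3])-(285,150)+.5)*8).tolist()
h=10
for n,p in(("tipL",(0,55.2,88+h)),("barbL",(0,62,67.2+h)),("tipR",(0,-55.2,88+h)),("barbR",(0,-62,67.2+h)),("plateTop corners",(-18,72,66+h)),("",(-18,-72,66+h)),("under",(-18,72,58+h)),("",(-18,-72,58+h))):print(n,q(*p))
```

```text
[-2.   0.6  7.8] [ 0.121  0.37  -0.025] [0.5047 0.2719 0.0825]
tipL [177.0, 216.0]
barbL [160.0, 289.0]
tipR [429.0, 151.0]
barbR [441.0, 210.0]
plateTop corners [177.0, 313.0]
 [504.0, 219.0]
under [177.0, 340.0]
 [503.0, 243.0]
```

View pics/p.png

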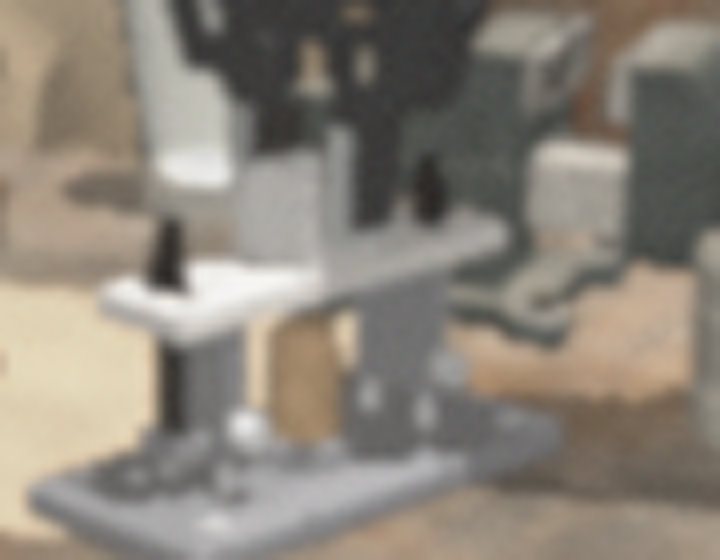

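Both hook tips stand above the plate: left (172,215), right (430,150), as predicted for h = 10. As a light seating check I'll press slightly more, staying well under 28 N.

>>> drive_tool(
  series=[
    {"x": 0.02,"y": 0,"z": 0,"ax": 0,"ay": 0,"az": 0},
    {"x": 0.04,"y": 0,"z": 0,"ax": 0,"ay": 0,"az": 0},
    {"x": 0.04,"y": 0,"z": 0,"ax": 0,"ay": 0,"az": 0},
  ],
)

```text
time: 19.32
tool_pos: [0.5047, 0.2719, 0.0825]
tool_rot: [-0.459, -0.537, -0.459, 0.538]
contact_force: [-4.6, -0.7, 13.1]
gripper_width: 0.362
```

```bash
python3 go.py .5056 .272 .082 -9; python3 -c "
from plant import sensors
print(sensors.state()['ft_torque'].round(3))"
```

```text
t 19.32 pos [0.5047 0.2719 0.0825] yaw -9.0 tilt 0.05 F [-4.6  -0.71 13.05] w 0.362
shift u [ 0.02  0.03 -0.01] turn u [-0.    0.01  0.01] dist mm 1.0
[-0.068  0.808 -0.003]
```

It's a hard stop: z is unchanged at 13 N and the tool is level. Easing off, with a gentle tug to prove the hooks hold.

>>> drive_tool(
  series=[
    {"x": -0.05,"y": 0.02,"z": 0,"ax": 0,"ay": 0,"az": 0},
    {"x": -0.1,"y": 0.03,"z": 0,"ax": 0,"ay": 0,"az": 0},
    {"x": -0.1,"y": 0.03,"z": 0,"ax": 0,"ay": 0,"az": 0},
  ],
)

```text
time: 19.57
tool_pos: [0.5048, 0.2714, 0.0826]
tool_rot: [-0.459, -0.537, -0.459, 0.538]
contact_force: [-1.1, 0.2, 3.5]
gripper_width: 0.36
```

>>> drive_tool(
  series=[
    {"x": -0.04,"y": 0,"z": 0,"ax": 0,"ay": 0,"az": 0},
    {"x": -0.08,"y": 0,"z": 0,"ax": 0,"ay": 0,"az": 0},
    {"x": -0.08,"y": 0,"z": 0,"ax": 0,"ay": 0,"az": 0},
  ],
)

```text
time: 19.82
tool_pos: [0.5045, 0.2713, 0.0838]
tool_rot: [-0.459, -0.537, -0.459, 0.539]
contact_force: [0.6, -0.6, -3.0]
gripper_width: 0.362
```

>>> drive_tool(
  series=[
    {"x": -0.03,"y": 0,"z": 0,"ax": 0,"ay": 0,"az": 0},
    {"x": -0.06,"y": 0,"z": 0,"ax": 0,"ay": 0,"az": 0},
    {"x": -0.06,"y": 0,"z": 0,"ax": 0,"ay": 0,"az": 0},
  ],
)

```text
time: 20.07
tool_pos: [0.5043, 0.2711, 0.0841]
tool_rot: [-0.459, -0.537, -0.459, 0.539]
contact_force: [3.7, 1.5, -16.9]
gripper_width: 0.362
```

```bash
python3 go.py .5056 .272 .082 -9; python3 -c "
from plant import sensors
print(sensors.state()['ft_torque'].round(3))"
```

```text
t 20.07 pos [0.5043 0.2711 0.0841] yaw -9.02 tilt 0.14 F [  3.73   1.45 -16.85] w 0.362
shift u [ 0.08  0.05 -0.04] turn u [-0.    0.02  0.02] dist mm 2.6
[ 0.302 -0.752 -0.014]
```

The plate rose 1.3 mm and then stopped firmly under the barbs at -17 N. The moment was small, so both hooks hold. Setting it back down on the pillars and releasing.

>>> drive_tool(
  series=[
    {"x": 0.05,"y": 0,"z": 0,"ax": 0,"ay": 0,"az": 0},
    {"x": 0.1,"y": 0.02,"z": -0.01,"ax": 0,"ay": 0,"az": 0},
    {"x": 0.14,"y": 0.02,"z": -0.01,"ax": 0,"ay": 0,"az": 0},
    {"x": 0.14,"y": 0.02,"z": -0.01,"ax": 0,"ay": 0,"az": 0},
  ],
)

```text
time: 20.4
tool_pos: [0.5062, 0.2719, 0.0838]
tool_rot: [0.459, 0.538, 0.459, -0.538]
contact_force: [-0.8, 0.4, -4.8]
gripper_width: 0.361
```

```bash
python3 go.py .5056 .272 .082 -9; python3 -c "
from plant import sensors
print(sensors.state()['ft_torque'].round(3))"
```

```text
t 20.4 pos [0.5062 0.2719 0.0838] yaw -9.0 tilt 0.02 F [-0.85  0.43 -4.77] w 0.361
shift u [ 0.07 -0.02  0.  ] turn u [-0.  0. -0.] dist mm 1.9
[-0.072  0.096 -0.007]
```

>>> drive_tool(
  series=[
    {"x": 0.03,"y": 0,"z": 0,"ax": 0,"ay": 0,"az": 0},
    {"x": 0.06,"y": 0,"z": 0,"ax": 0,"ay": 0,"az": 0},
    {"x": 0.06,"y": 0,"z": 0,"ax": 0,"ay": 0,"az": 0},
  ],
)

```text
time: 20.65
tool_pos: [0.5067, 0.2722, 0.0826]
tool_rot: [0.459, 0.538, 0.459, -0.537]
contact_force: [1.1, 0.7, -0.8]
gripper_width: 0.359
```

>>> drive_tool(
  series=[
    {"x": 0.02,"y": 0,"z": 0,"ax": 0,"ay": 0,"az": 0},
    {"x": 0.02,"y": 0,"z": 0,"ax": 0,"ay": 0,"az": 0},
  ],
)

```text
time: 20.82
tool_pos: [0.5067, 0.2722, 0.0826]
tool_rot: [0.459, 0.538, 0.459, -0.537]
contact_force: [-1.8, -0.6, 3.4]
gripper_width: 0.36
```

>>> drive_tool(
  series=[
    {"x": 0,"y": 0,"z": 0,"ax": 0,"ay": 0,"az": 0},
    {"x": 0,"y": 0,"z": 0,"ax": 0,"ay": 0,"az": 0},
    {"x": 0,"y": 0,"z": 0,"ax": 0,"ay": 0,"az": 0},
    {"x": 0,"y": 0,"z": 0,"ax": 0,"ay": 0,"az": 0},
    {"x": 0,"y": 0,"z": 0,"ax": 0,"ay": 0,"az": 0},
  ],
  hand=0.7,
)

```text
time: 21.23
tool_pos: [0.5059, 0.2719, 0.081]
tool_rot: [-0.459, -0.538, -0.459, 0.538]
contact_force: [-0.5, -0.8, -0.4]
gripper_width: 0.698
```

>>> drive_tool(
  series=[
    {"x": -0.3,"y": 0,"z": 0,"ax": 0,"ay": 0,"az": 0},
    {"x": -1,"y": 0,"z": 0,"ax": 0,"ay": 0,"az": 0},
    {"x": -2,"y": 0,"z": 0,"ax": 0,"ay": 0,"az": 0},
    {"x": -3.5,"y": 0,"z": 0,"ax": 0,"ay": 0,"az": 0},
    {"x": -5,"y": 0,"z": 0,"ax": 0,"ay": 0,"az": 0},
  ],
)

```text
time: 21.65
tool_pos: [0.505, 0.2715, 0.2067]
tool_rot: [-0.459, -0.537, -0.459, 0.539]
contact_force: [1.0, 0.4, -0.3]
gripper_width: 0.7
```

>>> drive_tool(
  series=[
    {"x": -1,"y": 0,"z": 1.5,"ax": 0,"ay": 0,"az": 0},
    {"x": -2,"y": 0,"z": 3,"ax": 0,"ay": 0,"az": 0},
    {"x": -3,"y": 0,"z": 4.3,"ax": 0,"ay": 0,"az": 0},
    {"x": -3,"y": 0,"z": 5.7,"ax": 0,"ay": 0,"az": 0},
    {"x": -3,"y": 0,"z": 7.2,"ax": 0,"ay": 0,"az": 0},
  ],
)

```text
time: 22.07
tool_pos: [0.4784, 0.0928, 0.2852]
tool_rot: [0.461, 0.539, 0.458, -0.536]
contact_force: [0.8, -0.8, -0.6]
gripper_width: 0.701
```

Run:
```python
import pickle,cv2,numpy as np
from plant import cams,sensors
o=[]
for n,x0,y0 in(("side",285,150),("top",310,140)):
    f=cams.grab_frame(n);pickle.dump(f,open(n+"_q.pkl","wb"))
    o.append(cv2.resize(f["img"][y0:y0+90,x0:x0+100],None,fx=4 if 0 else 4,fy=4,interpolation=cv2.INTER_CUBIC))
    cv2.imwrite(f"pics/{n}_full_q.png",f["img"])
cv2.imwrite("pics/q.png",np.hstack(o))
print(sensors.state()["time"],sensors.state()["tool_pos"],sensors.state()["contact_force"])
```

```text
22.1667 [0.47766526 0.09024832 0.28283028] [-0.07321559  0.77281441  0.03071208]
```

View pics/q.png

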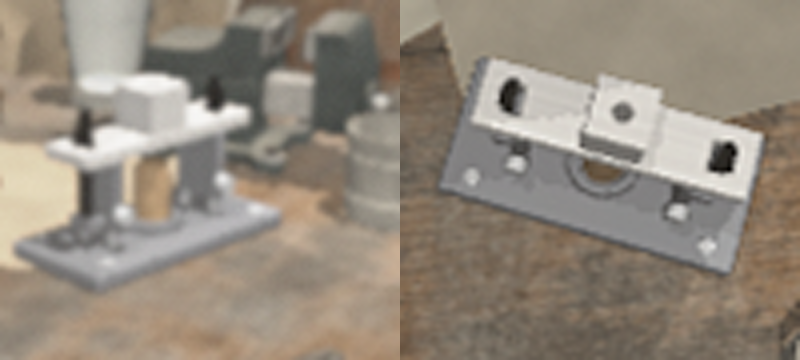

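The plate lies on both pillars, both hooks show through the slots (top crop (513,95) and (723,157)), and the cork stands under it (side crop (155,190)). A last check covers plate level and position, and whether the bystanders stayed put.

Run:
```python
import pickle,cv2
from h import *
t0=pickle.load(open("top0.pkl","rb"));t=pickle.load(open("top_q.pkl","rb"));s=pickle.load(open("side_q.pkl","rb"))
d=cv2.absdiff(t0["img"],t["img"]).max(2)
for n,x,y,w,h in(("stone",180,185,78,32),("pliers",230,232,84,34),("tin",402,210,20,40)):print(n,"changed px",(d[y:y+h,x:x+w]>40).sum())
hsv=cv2.cvtColor(t["img"],cv2.COLOR_BGR2HSV)[140:200,310:410]
m=((hsv[...,1]<40)&(hsv[...,2]>170)).astype(np.uint8)
c=max(cv2.findContours(m,cv2.RETR_EXTERNAL,cv2.CHAIN_APPROX_NONE)[0],key=cv2.contourArea)
for hh in(.076,):
    q=lambda x,y:onz(t,(x-400+.5)/4-.5+310,(y+.5)/4-.5+140,hh)
    P=[q(486,57),q(766,133),q(743,201),q(468,126)]
    print("plate top centre",np.mean(P,0).round(4),"len",[round(float(np.linalg.norm(P[i]-P[(i+1)%4])),4) for i in range(4)])
```

```text
stone changed px 0
pliers changed px 0
tin changed px 0
plate top centre [0.5066 0.2727 0.076 ] len [0.148, 0.0381, 0.1441, 0.0381]
```

View pics/top_full_q.png

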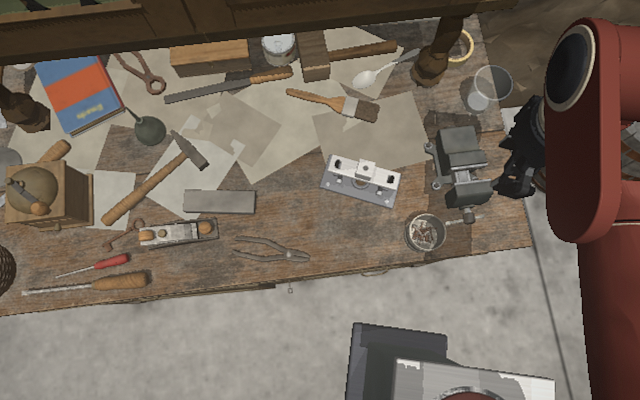

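The plate is on the jig at (362,178), the bystanders are unchanged, and the gripper at (518,150) hangs clear of everything. Handing in.

```bash
python3 -c "
from plant import workorder,sensors
s=sensors.state();print(s['time'],s['contact_force'].round(1));print(workorder.job_done())"
```

```text
22.1667 [-0.1  0.8  0. ]
the job is handed in; nothing more can be done
None
```

The cork stands upright in the jig's collar, released. The guide plate, block upward, is pressed home on both pillars with both hooks clicked over it. I handed the job in at 22.2 s.

- **Press:** The highest force I read while pressing past the hooks was 11.6 N, and 13.1 N in a seating check at the hard stop. The plate stopped at the same height both times. The head height works out to h ≈ 10 mm; my first estimate from the pictures was 9 to 13 mm.
- **Tug test:** I pulled the plate up about 1.3 mm until it stopped under the barbs at about -17 N. The moment was too small for one hook to be holding alone. I then set it back on the pillars and let go.
- **Final pictures:** They show both hooks through the slots and the cork standing under the plate. The plate's middle measures about 1 mm from the jig's centre, within the play of the slots. The stone, pliers and tin show no change, and the arm is clear of everything.
- **Disagreement:** My hand-picked jig corners in the side camera lay about 1 cm off the top camera's, so I placed everything from the top view.

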